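# Check the egg slicers and put the sound ones away

## Task

Check the egg slicers on the counter: first swing every slicer's wire frame up as far as it will go and leave them all up together, then fold every frame down as far as it will go. Put each slicer whose frame travels freely all the way from flat to upright in the pull-out drawer, folded flat, and each one that binds short of either end on the shallow sheet tray, all of them standing right way up. When all are sorted, push the drawer in and give its cam lever a quarter turn to its stop across the front, so that the drawer is drawn tight on its seal; leave the bowl, the pan and the jar where they are.

Things in the scene. Friction and masses are not known exactly. Their poses are not given: they have to be found in the camera images.
- slicer_1_mid (a point): cast aluminium egg slicer (0.65 kg; 3 or 4 lie about, all alike): block 92 mm long (x), 54 wide (y), 28 high, wire frame hinged on top. Point: middle of the block, 14 mm above its underside; x points from the hinge end to the knob end, z up. Hinge line: along y, 40 mm behind (-x) and 18 mm above this point. Grip the block across its width; it starts to slide at about 3 N.
- slicer_2_mid (a point): cast aluminium egg slicer (0.65 kg; 3 or 4 lie about, all alike): block 92 mm long (x), 54 wide (y), 28 high, wire frame hinged on top. Point: middle of the block, 14 mm above its underside; x points from the hinge end to the knob end, z up. Hinge line: along y, 40 mm behind (-x) and 18 mm above this point. Grip the block across its width; it starts to slide at about 3 N.
- slicer_3_mid (a point): cast aluminium egg slicer (0.65 kg; 3 or 4 lie about, all alike): block 92 mm long (x), 54 wide (y), 28 high, wire frame hinged on top. Point: middle of the block, 14 mm above its underside; x points from the hinge end to the knob end, z up. Hinge line: along y, 40 mm behind (-x) and 18 mm above this point. Grip the block across its width; it starts to slide at about 3 N.
- slicer_4_mid (a point): cast aluminium egg slicer (0.65 kg; 3 or 4 lie about, all alike): block 92 mm long (x), 54 wide (y), 28 high, wire frame hinged on top. Point: middle of the block, 14 mm above its underside; x points from the hinge end to the knob end, z up. Hinge line: along y, 40 mm behind (-x) and 18 mm above this point. Grip the block across its width; it starts to slide at about 3 N.
- knob_1 (a point): centre of the lift knob on the frame of slicer 1, 110 mm from the hinge line: 14 mm thick, 18 mm long along the hinge line, on an 8 mm stem. The frame is a flat bow: two rails 38 mm apart and a cross bar, 44 mm long and 6 mm thick, 84 mm from the hinge line; thin wires between.
- knob_2 (a point): centre of the lift knob on the frame of slicer 2, 110 mm from the hinge line: 14 mm thick, 18 mm long along the hinge line, on an 8 mm stem. The frame is a flat bow: two rails 38 mm apart and a cross bar, 44 mm long and 6 mm thick, 84 mm from the hinge line; thin wires between.
- knob_3 (a point): centre of the lift knob on the frame of slicer 3, 110 mm from the hinge line: 14 mm thick, 18 mm long along the hinge line, on an 8 mm stem. The frame is a flat bow: two rails 38 mm apart and a cross bar, 44 mm long and 6 mm thick, 84 mm from the hinge line; thin wires between.
- knob_4 (a point): centre of the lift knob on the frame of slicer 4, 110 mm from the hinge line: 14 mm thick, 18 mm long along the hinge line, on an 8 mm stem. The frame is a flat bow: two rails 38 mm apart and a cross bar, 44 mm long and 6 mm thick, 84 mm from the hinge line; thin wires between.
- frame_1 (a joint): frame angle of slicer 1 (rad): 0 = flat on the block, 1.57 = upright. The hinge is stiff (0.06 N m): the frame stays where it is left. A sound frame travels freely from 0 to 1.62; one that binds stops dead at least 0.25 rad short of one end or the other, and pushing on would only drag or tip the block.
- frame_2 (a joint): frame angle of slicer 2 (rad): 0 = flat on the block, 1.57 = upright. The hinge is stiff (0.06 N m): the frame stays where it is left. A sound frame travels freely from 0 to 1.62; one that binds stops dead at least 0.25 rad short of one end or the other, and pushing on would only drag or tip the block.
- frame_3 (a joint): frame angle of slicer 3 (rad): 0 = flat on the block, 1.57 = upright. The hinge is stiff (0.06 N m): the frame stays where it is left. A sound frame travels freely from 0 to 1.62; one that binds stops dead at least 0.25 rad short of one end or the other, and pushing on would only drag or tip the block.
- frame_4 (a joint): frame angle of slicer 4 (rad): 0 = flat on the block, 1.57 = upright. The hinge is stiff (0.06 N m): the frame stays where it is left. A sound frame travels freely from 0 to 1.62; one that binds stops dead at least 0.25 rad short of one end or the other, and pushing on would only drag or tip the block.
- reject_tray: shallow steel sheet tray fixed to the counter, the place for slicers that bind: 325 mm (its x) by 176 mm (its y), rim 20 mm high, walls and floor 3 mm. Origin: centre of its underside.
- drawer (a joint): how far the drawer is out (m): 0 = fully home and tight on its rubber seal, 0.16 = fully out. It runs towards the robot. The springy seal (4 to 10 N over the last 6 mm) pushes it back out to 0.006 unless the cam lever holds it.
- drawer_floor (a point): centre of the floor of the steel pull-out drawer (moves with it); inside 160 mm (x) by 230 mm (y), side and rear walls 24 mm above the floor, front plate 40 mm. Its front faces -x of this point. It slides along x under a fixed clear hood, whose front edge stands 55 mm to the -x side of this point when the drawer is home and whose top is 107 mm above the counter.
- drawer_front (a point): middle of the outside of the drawer's front plate (244 mm wide, 44 mm high), 22 mm above its lower edge; the plate's lower edge is 4 mm above the counter.
- cam (a joint): angle of the cam lever (rad), turning clockwise seen from above: 0 = lever points out towards the robot along the drawer's -x (open), 1.571 = stop, lever lies across the drawer's front pointing along its +y (locked). Its finger catches the drawer's keeper if the drawer is pushed in to 0.008 or less, and draws it tight over the last third of the turn; needs about 0.35 N m; stays where left.
- cam_pivot (a point): point on the upright axis of the cam lever, at the mid-height of the lever (77 mm above the counter), on a fixed post at the drawer's -y side; axes parallel to the drawer's. The lever is a black bar 14 mm wide and 14 mm high that reaches from this axis to 80 mm out.
- bowl: bystander: small steel mixing bowl, 110 mm across and 55 mm high; origin at the centre of its underside.
- gn_pan: bystander: steel food pan, 108 x 176 x 65 mm; origin at the centre of its underside.
- jar: bystander: glass jar with white cap, 72 mm across, 110 mm high; origin at the centre of its underside.

How it is judged:
By the outcome, as a careful person would: the job done as asked, in the order asked, and still so for the second after the job is handed in, with the robot touching nothing.
Of slicer_1, slicer_2, slicer_3, slicer_4 only 3 to 4 are there at a start; the rules pass over those that are not, and their reading is None.
At some moment in a run one of slicer_1, slicer_2, slicer_3, slicer_4 may be knocked a few centimetres aside while the robot is not near it.
Once in a run the grip may slacken for a moment while it holds something.
It also fails if it takes over 210 s, if anything falls off the work surface, if the arm or the gripper's body presses on something with over 40 N, if the wrist force passes 120 N, or if a joint passes its speed limit or range.

## Robot

A 6-joint arm with a two-finger parallel gripper is mounted at the origin on the work surface. World frame = base frame: x ahead of the robot, y to its left, z up, the work surface at z = 0. Lengths are in m, angles in rad, forces in N, time in s.
With the tool pointing down it reaches from about 0.325 to 0.9 m from the base axis. Payload 3.5 kg.
Tool frame: the origin (TCP) lies at the very end of the fingers, on their centre line; the grasp point (between the pads) lies 19 mm behind it; z points along the fingers, y is the line along which they close (so a half turn about z gives the same grasp; the last joint's range is limited). The gripper opens to 85 mm and grips with 20 to 120 N. Pads are 22 mm wide; open, the fingers measure 114 mm over their backs; the gripper's body (76 mm by 85 mm) begins 54 mm behind the grasp point. The pads swing forward as they close: fully open they stand 13 mm farther back than shut.
Start: joints at [1.025, 0.276, -0.026, 1.268, 0, 1.467], TCP at [0.268, 0.565, 0.211] pointing down, gripper open.
Joint ranges: [-3.12, 3.12], [-0.85, 1.88], [-1.08, 1.24], [-1.95, 2.15], [-1.57, 1.53], [-3.14, 3.14]. Speed limits (rad/s): [2.57, 2.57, 3.14, 3.14, 3.14, 3.14].

## Interface

Orientations are given as [roll, pitch, yaw] about the fixed x, y, z axes, in that order (R = Rz(yaw) Ry(pitch) Rx(roll)).
In Python, from rig import observe, vision, hand_in gives the robot as it stands.
- The arm moves only by the shell command python3 -m jog 'ROWS'. ROWS is JSON, a list of rows, each an object with "xyz": the shift along the tool's x, y, z as a fraction of full scale, a list of three; "delta_rot": the turn, a rotation vector about the tool's x, y, z as a fraction of full scale, a list of three; "grip": the opening, from 0 (shut) to 1 (fully open). In form: [{"xyz": [tx, ty, tz], "delta_rot": [rx, ry, rz], "grip": grip}, ...]. A call has 1 to 20 rows; each row is the pose to reach, as a shift and turn from the pose commanded when the call began, along the tool's axes at that moment; what a row does not reach only later rows make up. Full scale, the value 1, is 500 mm for a shift and 30 degrees for a turn. A row lasts 1/12 s, in which the tool goes at most 41.7 mm and 7.16 degrees, less where a joint would pass 70% of its speed; a pose out of reach is approached as far as the arm can. A call with a number of a shift or a turn outside -1 to 1 is refused whole. A call with a gripper value outside its range is refused whole. The fingers move at their own pace and stop on an object; the grip force is fixed at half the most. Time passes only in rows, so rows that repeat a pose let the fingers close. It gives the time, the measured TCP pose, the force, the opening and the grip force at its end, in the units of the state.
- observe(): the state, without advancing time (a new reading comes with each control period).
- vision.read_camera(name): name is "scene" or "top" or "wrist"; returns (picture, depth): 420x560x3 uint8, red, green, blue; 420x560 float32, m along the optical axis (not along the pixel's ray), 0 where there is no reading.
- vision.get_calibration(name): a dict with "camera_matrix" (3x3 intrinsics, pixels), "position" and "attitude" of the camera in the world; the wrist camera has in their place "T_tool_cam" (4x4, takes a point from camera to tool coordinates, whose origin is the TCP and whose axes are the flange's). Camera axes: x right, y up, looking along -z (the intrinsics and any distortion apply to the point x, -y, -z); pixel columns grow to the right and rows downward; lengths in m; the calibration is good to about 2 mm. The wrist camera is an equidistant fisheye: a pixel r from the principal point sees the ray r / f radians off the axis. A picture is of the moment at which its call begins: read the wrist's pose just before it. get_calibration takes no time and is no camera call.
- hand_in(): hands the job in; it is judged then, once.
The state is a dict: "clock": time; "joints": joint angles; "joint_velocities": joint speeds; "joint_torque": joint torques, N m; "eef_pos": TCP position; "orientation": TCP orientation; "ft_force": force on the tool from outside, world axes, zero at the start; "ft_torque": the same for the moment, N m; "width": opening from 0.0 (shut) to 1.0 (fully open); "grip_force": force on a finger pad.
Only numpy, scipy, OpenCV 4.12 (cv2) and the standard library are available. Lean on these libraries where they do the work, as an engineer would, in place of code of your own. Each camera call takes 0.05 s, during which the arm holds its last target. There are 200 camera calls.

## Working session

There is one attempt and no reset: what is moved stays moved. The work goes in short steps, Python scripts to look and compute and a shell command to move; the robot and the scene stay as the last step left them, time stands still between calls to the robot, and variables do not carry over. Pictures are saved under pics/ and viewed, at most 14 in all, crops included, and the job is handed in when it is done.

```bash
ls; mkdir -p pics; python3 - <<'E'
from rig import observe, vision
import cv2
s=observe();print({k:(v if not hasattr(v,'__len__') else [round(float(x),3) for x in v]) for k,v in s.items()})
for n in("scene","top","wrist"):
    c=vision.get_calibration(n);print(n,c)
    im,d=vision.read_camera(n);cv2.imwrite(f"pics/{n}0.png",im[:,:,::-1]);
    import numpy as np;np.save(f"pics/{n}0.npy",d)
E
```

```text
pics
{'clock': 0.0, 'joints': [1.025, 0.277, -0.028, 1.268, 0.0, 1.467], 'joint_velocities': [0.0, 0.0, 0.001, -0.001, -0.0, -0.002], 'joint_torque': [0.0, -44.551, 29.52, 0.016, 0.0, 0.0], 'eef_pos': [0.267, 0.564, 0.209], 'orientation': [-3.139, -0.0, 2.699], 'ft_force': [0.307, -0.734, -0.507], 'ft_torque': [-0.028, -0.041, 0.019], 'grip_force': 0.0, 'width': 1.0024847881658174}
scene {'camera_matrix': array([[452.27980649,   0.        , 287.33385201],
       [  0.        , 452.27980649, 210.60882177],
       [  0.        ,   0.        ,   1.        ]]), 'position': array([ 1.24607094, -0.40798887,  1.10058447]), 'attitude': array([0.6322725 , 0.01100361, 0.99903263])}
top {'camera_matrix': array([[523.29475048,   0.        , 277.54086805],
       [  0.        , 523.29475048, 203.55688206],
       [  0.        ,   0.        ,   1.        ]]), 'position': array([ 0.49886108, -0.02169854,  1.90500865]), 'attitude': array([ 0.06589159,  0.003251  , -1.56080198])}
wrist {'camera_matrix': array([[325.1922621 ,   0.        , 279.55561193],
       [  0.        , 325.1922621 , 205.86974578],
       [  0.        ,   0.        ,   1.        ]]), 'T_tool_cam': array([[ 1.40561543e-04,  9.49973108e-01,  3.12331672e-01,
         7.95874213e-02],
       [ 9.99999817e-01,  5.04286489e-05, -6.03420640e-04,
         3.02256529e-04],
       [-5.88983845e-04,  3.12331700e-01, -9.49972927e-01,
        -1.62783174e-01],
       [ 0.00000000e+00,  0.00000000e+00,  0.00000000e+00,
         1.00000000e+00]])}
```

View pics/top0.png

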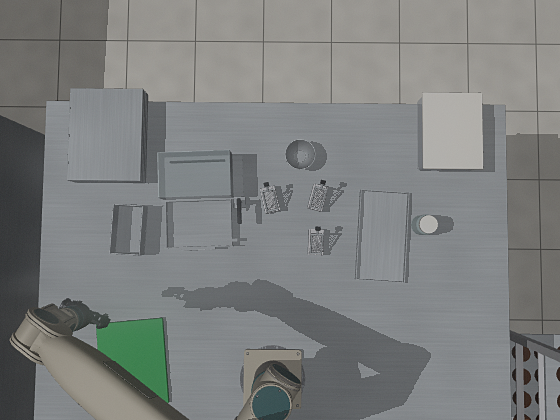

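View pics/scene0.png

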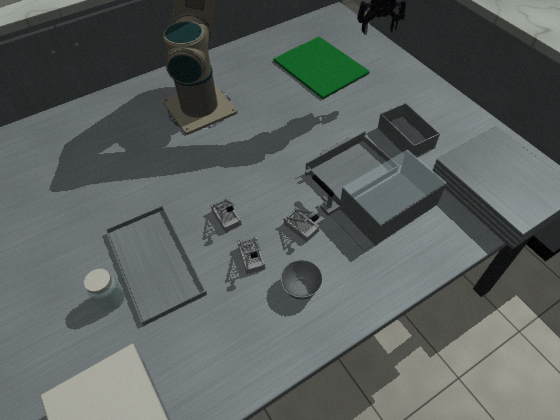

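The top view shows three slicers at about (272,198), (322,195) and (318,240) with their knobs away from the robot. The drawer (200,222) is out, its lever is at (239,210), the tray is at (383,236), the bowl at (300,154), the jar at (428,225) and the pan at (134,230).

```bash
cat > h.py <<'E'
import numpy as np,cv2
from scipy.spatial.transform import Rotation as R
from rig import observe,vision
K=np.load
def pose(n,s=None):
    c=vision.get_calibration(n)
    if n=="wrist":
        T=np.eye(4);T[:3,:3]=R.from_euler('xyz',s["orientation"]).as_matrix();T[:3,3]=s["eef_pos"]
        T=T@np.array(c["T_tool_cam"]);return T[:3,:3],T[:3,3],c["camera_matrix"]
    return R.from_euler('xyz',c["attitude"]).as_matrix(),np.array(c["position"]),c["camera_matrix"]
def dirs(n,uv,s=None):
    Rm,p,k=pose(n,s);uv=np.asarray(uv,float)
    a=(uv[...,0]-k[0,2])/k[0,0];b=(uv[...,1]-k[1,2])/k[1,1]
    if n=="wrist":
        r=np.hypot(a,b)+1e-9;d=np.stack([a/r*np.sin(r),-b/r*np.sin(r),-np.cos(r)],-1);d=d/np.cos(r)[...,None]
    else: d=np.stack([a,-b,-np.ones_like(a)],-1)
    return d@Rm.T,p
def onplane(n,uv,z,s=None):
    d,p=dirs(n,uv,s);return p+d*((z-p[2])/d[...,2])[...,None]
def cloud(n,D,s=None):
    v,u=np.mgrid[:D.shape[0],:D.shape[1]];d,p=dirs(n,np.stack([u,v],-1),s);P=p+d*D[...,None];P[D==0]=np.nan;return P
def project(n,X,s=None):
    Rm,p,k=pose(n,s);c=(np.asarray(X)-p)@Rm;x,y,z=c[...,0],-c[...,1],-c[...,2]
    if n=="wrist":
        q=np.hypot(x,y)+1e-12;t=np.arctan2(q,z);a,b=x/q*t,y/q*t
    else:a,b=x/z,y/z
    return np.stack([k[0,0]*a+k[0,2],k[1,1]*b+k[1,2]],-1)
def snap(n,tag):
    s=observe();im,d=vision.read_camera(n);cv2.imwrite(f"pics/{tag}.png",im[:,:,::-1]);np.savez(f"pics/{tag}.npz",im=im,d=d,**{k:s[k] for k in("eef_pos","orientation")});return s,im,d
def togo(target,rpy,s=None):
    """jog fractions (approx.) to reach target pose from measured pose"""
    s=s or observe();Rm=R.from_euler('xyz',s["orientation"]);d=Rm.inv().apply(np.array(target)-s["eef_pos"])
    w=(Rm.inv()*R.from_euler('xyz',rpy)).as_rotvec();return np.round(d/0.5,3),np.round(w/np.radians(30),2)
E
python3 - <<'E'
from h import *
D=np.load("pics/top0.npy");P=cloud("top",D)
for nm,(u,v) in dict(table=(300,280),base=(272,367),bowl=(300,154),tray=(383,236),jar=(428,225),s1=(272,198),s2=(322,195),s3=(318,240)).items(): print(nm,P[v,u].round(3))
Z=P[...,2]
m=((Z>0.012)&(P[...,0]>0.2)&(P[...,0]<0.9)&(np.abs(P[...,1])<0.6)).astype(np.uint8)
n,l,st,ce=cv2.connectedComponentsWithStats(m)
for i in range(1,n):
    if st[i,4]>8:
        q=P[l==i];rc=cv2.minAreaRect(q[:,:2].astype(np.float32));print(i,st[i],"mean",q.mean(0).round(3),"zmax",q[:,2].max().round(3),[np.round(x,3) for x in rc])
v=np.array(Z[175:260,225:350]*1000);v=np.clip(v*1.5,0,255).astype(np.uint8)
a=cv2.imread("pics/top0.png")[175:260,225:350]
o=np.vstack([cv2.resize(a,None,fx=4.6,fy=3.5,interpolation=2)[:298],cv2.cvtColor(cv2.resize(v,None,fx=4.6,fy=3.5,interpolation=0)[:298],8)])
cv2.imwrite("pics/c1.png",o);print(o.shape)
print(observe()['clock'])
E
```

```text
table [ 0.349 -0.098  0.001]
base [ 0.1   -0.003  0.253]
bowl [ 0.807 -0.095  0.004]
tray [ 0.51  -0.399 -0.003]
jar [ 0.549 -0.531  0.108]
s1 [0.644 0.006 0.013]
s2 [ 0.656 -0.175  0.012]
s3 [ 0.494 -0.157  0.072]
1 [ 103  123   44   60 2485] mean [0.795 0.527 0.074] zmax 0.096 [array([0.797, 0.533]), array([0.205, 0.134]), np.float64(0.101)]
2 [ 416  124   32   48 1336] mean [ 0.821 -0.552  0.092] zmax 0.118 [array([ 0.823, -0.557]), array([0.086, 0.154]), np.float64(89.943)]
34 [285 139  31  30 501] mean [ 0.806 -0.093  0.034] zmax 0.066 [array([ 0.801, -0.093]), array([0.106, 0.107]), np.float64(0.253)]
61 [ 157  149   89   75 3612] mean [0.714 0.265 0.103] zmax 0.124 [array([0.699, 0.254]), array([0.333, 0.245]), np.float64(79.662)]
123 [307 180  22  32 381] mean [ 0.649 -0.157  0.045] zmax 0.109 [array([ 0.652, -0.158]), array([0.055, 0.102]), np.float64(73.771)]
129 [260 182  20  32 396] mean [0.64  0.015 0.045] zmax 0.115 [array([0.643, 0.016]), array([0.102, 0.054]), np.float64(13.496)]
141 [358 189  11  48  68] mean [ 0.604 -0.312  0.019] zmax 0.037 [array([ 0.595, -0.309])
[... 2296 characters left out ...]
0.371 -0.297  0.02 ] zmax 0.027 [array([ 0.373, -0.295]), array([0.036, 0.008]), np.float64(6.605)]
641 [384 274  21   9  36] mean [ 0.353 -0.443  0.02 ] zmax 0.035 [array([ 0.35 , -0.438]), array([0.027, 0.074]), np.float64(21.38)]
706 [  13  301  107   71 4715] mean [0.255 0.502 0.62 ] zmax 0.724 [array([0.22, 0.49]), array([0.268, 0.106]), np.float64(61.079)]
759 [142 318  11   4  16] mean [0.204 0.445 0.018] zmax 0.028 [array([0.204, 0.447]), array([0.007, 0.037]), np.float64(6.29)]
761 [156 318   7   4  16] mean [0.206 0.405 0.019] zmax 0.027 [array([0.206, 0.404]), array([0.022, 0.01 ]), np.float64(88.518)]
(596, 575, 3)
0.15<stdin>:10: RuntimeWarning: invalid value encountered in cast
```

View pics/c1.png

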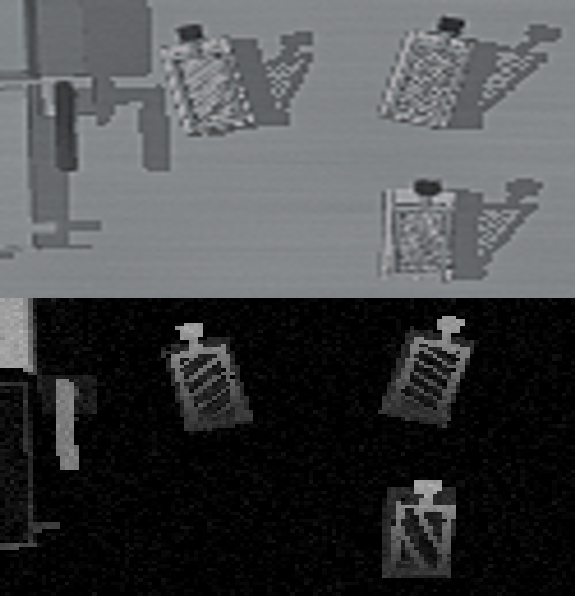

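The crop shows all three frames half raised: each dark knob stands about 0.11 m high at the +x end. I'll bring the wrist camera over the slicers.

```bash
python3 - <<'E'
from h import *
print(togo([.42,.2,.32],[np.pi,0,np.pi]))
E
tail -5 h.py >/dev/null
```

```text
(array([-0.588, -0.528, -0.22 ]), array([-0.  , -0.  , -0.85]))
```

```bash
python3 -m jog '[{"xyz":[-0.588,-0.528,-0.22],"delta_rot":[0,0,-0.845],"grip":0},{"xyz":[-0.588,-0.528,-0.22],"delta_rot":[0,0,-0.845],"grip":0},{"xyz":[-0.588,-0.528,-0.22],"delta_rot":[0,0,-0.845],"grip":0},{"xyz":[-0.588,-0.528,-0.22],"delta_rot":[0,0,-0.845],"grip":0},{"xyz":[-0.588,-0.528,-0.22],"delta_rot":[0,0,-0.845],"grip":0},{"xyz":[-0.588,-0.528,-0.22],"delta_rot":[0,0,-0.845],"grip":0},{"xyz":[-0.588,-0.528,-0.22],"delta_rot":[0,0,-0.845],"grip":0},{"xyz":[-0.588,-0.528,-0.22],"delta_rot":[0,0,-0.845],"grip":0},{"xyz":[-0.588,-0.528,-0.22],"delta_rot":[0,0,-0.845],"grip":0},{"xyz":[-0.588,-0.528,-0.22],"delta_rot":[0,0,-0.845],"grip":0},{"xyz":[-0.588,-0.528,-0.22],"delta_rot":[0,0,-0.845],"grip":0},{"xyz":[-0.588,-0.528,-0.22],"delta_rot":[0,0,-0.845],"grip":0},{"xyz":[-0.588,-0.528,-0.22],"delta_rot":[0,0,-0.845],"grip":0},{"xyz":[-0.588,-0.528,-0.22],"delta_rot":[0,0,-0.845],"grip":0},{"xyz":[-0.588,-0.528,-0.22],"delta_rot":[0,0,-0.845],"grip":0},{"xyz":[-0.588,-0.528,-0.22],"delta_rot":[0,0,-0.845],"grip":0}]'; python3 -m jog '[{"xyz":[0,-0.5,0],"delta_rot":[0,0,0],"grip":0},{"xyz":[0,-0.5,0],"delta_rot":[0,0,0],"grip":0},{"xyz":[0,-0.5,0],"delta_rot":[0,0,0],"grip":0},{"xyz":[0,-0.5,0],"delta_rot":[0,0,0],"grip":0},{"xyz":[0,-0.5,0],"delta_rot":[0,0,0],"grip":0},{"xyz":[0,-0.5,0],"delta_rot":[0,0,0],"grip":0},{"xyz":[0,-0.5,0],"delta_rot":[0,0,0],"grip":0},{"xyz":[0,-0.5,0],"delta_rot":[0,0,0],"grip":0},{"xyz":[0,-0.5,0],"delta_rot":[0,0,0],"grip":0},{"xyz":[0,-0.5,0],"delta_rot":[0,0,0],"grip":0}]'; python3 - <<'E'
from h import *
s,im,d=snap("wrist","w1");print(s["eef_pos"],s["orientation"],s["clock"])
E
```

```text
clock: 1.48
eef_pos: [0.4196, 0.2012, 0.32]
orientation: [-3.141, -0.001, -3.14]
ft_force: [0.3, 0.1, 0.8]
width: 0.002
grip_force: 0.0
clock: 2.32
eef_pos: [0.4202, -0.0483, 0.3205]
orientation: [3.141, -0.0, -3.139]
ft_force: [0.4, 0.5, -0.2]
width: 0.002
grip_force: 0.0
[ 0.42019694 -0.04831671  0.3204624 ] [ 3.14100937e+00 -3.97172505e-04 -3.13949715e+00] 2.3167
```

View pics/w1.png

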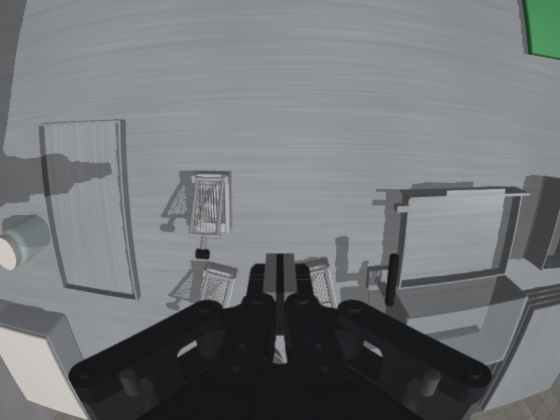

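The wrist view has world +y to the right and the robot at the top, and the gripper hides what lies ahead. The front slicer is at (210,203) with its knob at (203,253). I'll go farther out to see all three.

```bash
python3 -m jog '[{"xyz":[-0.66,-0.04,0],"delta_rot":[0,0,0],"grip":0},{"xyz":[-0.66,-0.04,0],"delta_rot":[0,0,0],"grip":0},{"xyz":[-0.66,-0.04,0],"delta_rot":[0,0,0],"grip":0},{"xyz":[-0.66,-0.04,0],"delta_rot":[0,0,0],"grip":0},{"xyz":[-0.66,-0.04,0],"delta_rot":[0,0,0],"grip":0},{"xyz":[-0.66,-0.04,0],"delta_rot":[0,0,0],"grip":0},{"xyz":[-0.66,-0.04,0],"delta_rot":[0,0,0],"grip":0},{"xyz":[-0.66,-0.04,0],"delta_rot":[0,0,0],"grip":0},{"xyz":[-0.66,-0.04,0],"delta_rot":[0,0,0],"grip":0},{"xyz":[-0.66,-0.04,0],"delta_rot":[0,0,0],"grip":0},{"xyz":[-0.66,-0.04,0],"delta_rot":[0,0,0],"grip":0},{"xyz":[-0.66,-0.04,0],"delta_rot":[0,0,0],"grip":0},{"xyz":[-0.66,-0.04,0],"delta_rot":[0,0,0],"grip":0}]'; cat >> h.py <<'E'
def slicers(s,im,d,n="wrist",reg=(.3,.9,-.25,.09),zb=(.017,.038),verbose=1):
    """block rectangles and dark knobs from the depth cloud"""
    P=cloud(n,d,s);X,Y,Z=P[...,0],P[...,1],P[...,2];hsv=im.max(2)
    inr=(X>reg[0])&(X<reg[1])&(Y>reg[2])&(Y<reg[3])
    dark=inr&(hsv<60)&(Z>.022)&(Z<.16)
    kn=[]
    c,l,st,_=cv2.connectedComponentsWithStats(dark.astype(np.uint8))
    for i in range(1,c):
        if 6<st[i,4]<900: kn.append((np.nanmedian(P[l==i],0),st[i,4]))
    b=(inr&(Z>zb[0])&(Z<zb[1])).astype(np.uint8)
    b=cv2.morphologyEx(b,cv2.MORPH_CLOSE,np.ones((3,3)));b=cv2.morphologyEx(b,cv2.MORPH_OPEN,np.ones((3,3)))
    c,l,st,_=cv2.connectedComponentsWithStats(b);out=[]
    for i in range(1,c):
        if st[i,4]<150: continue
        q=P[(l==i)&(Z>zb[0])&(Z<zb[1])];rc=cv2.minAreaRect(q[:,:2].astype(np.float32))
        (cx,cy),(w,h),a=rc
        if w<h: a+=90
        a=(a+90)%180-90;out.append((cx,cy,a,w,h,st[i,4]))
        if verbose: print("block",np.round([cx,cy,a,w,h],3),"z90",np.percentile(q[:,2],90).round(3),st[i,4])
    if verbose:
        for k,a in kn: print("knob",k.round(3),a)
    return out,kn,P
E
python3 - <<'E'
from h import *
s,im,d=snap("wrist","w2");print(s["eef_pos"],s["orientation"],s["clock"])
o,k,P=slicers(s,im,d)
E
```

```text
clock: 3.45
eef_pos: [0.7492, -0.0689, 0.3226]
orientation: [-3.141, 0.002, -3.141]
ft_force: [-1.0, -0.1, 0.8]
width: -0.001
grip_force: 0.0
[ 0.7492449  -0.06889441  0.32260422] [-3.14128295e+00  1.79151679e-03 -3.14093419e+00] 3.45
block [ 5.2500e-01 -1.5100e-01  8.9453e+01  5.4000e-02  1.9000e-02] z90 0.027 475
block [ 0.639  0.016 14.049  0.093  0.054] z90 0.034 1838
block [  0.648  -0.156 -14.684   0.056   0.093] z90 0.034 1825
block [ 0.8   -0.091 77.738  0.094  0.092] z90 0.035 1468
knob [ 0.541 -0.152  0.101] 13
knob [0.686 0.027 0.103] 150
knob [ 0.695 -0.167  0.102] 142
```

View pics/w2.png

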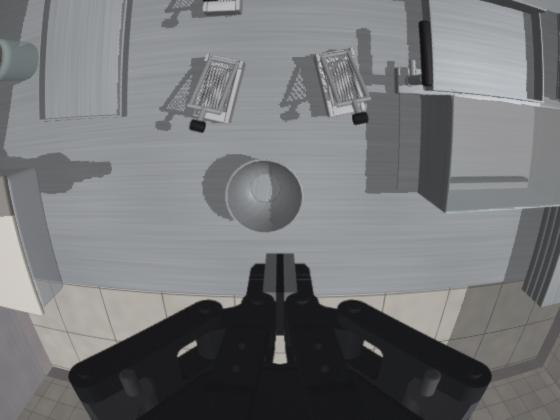

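The wrist image confirms the layout: slicer A is at (343,82) with its knob at (360,118), B is at (217,88) with its knob at (198,126), and the bowl is at (264,195). The depth cloud gives A at (0.639, 0.016), yaw 14°, and B at (0.648, -0.156), yaw -14.7°. The top view puts C at about (0.491, -0.152). I'll start with A and push the closed fingers against the knob towards the hinge.

```bash
python3 -m jog '[{"xyz":[0.056,0.21,0.25],"delta_rot":[0,0,-0.467],"grip":0},{"xyz":[0.056,0.21,0.25],"delta_rot":[0,0,-0.467],"grip":0},{"xyz":[0.056,0.21,0.25],"delta_rot":[0,0,-0.467],"grip":0},{"xyz":[0.056,0.21,0.25],"delta_rot":[0,0,-0.467],"grip":0},{"xyz":[0.056,0.21,0.25],"delta_rot":[0,0,-0.467],"grip":0},{"xyz":[0.056,0.21,0.25],"delta_rot":[0,0,-0.467],"grip":0},{"xyz":[0.056,0.21,0.25],"delta_rot":[0,0,-0.467],"grip":0}]'; python3 -m jog '[{"xyz":[0,0,0.08],"delta_rot":[0,0,0],"grip":0},{"xyz":[0,0,0.15],"delta_rot":[0,0,0],"grip":0},{"xyz":[0,0,0.22],"delta_rot":[0,0,0],"grip":0},{"xyz":[0,0,0.22],"delta_rot":[0,0,0],"grip":0},{"xyz":[0,0,0.22],"delta_rot":[0,0,0],"grip":0}]'
for i in 1; do python3 -m jog '[{"xyz":[0.01,0,0],"delta_rot":[0,0,0],"grip":0},{"xyz":[0.02,0,0],"delta_rot":[0,0,0],"grip":0},{"xyz":[0.03,0,0],"delta_rot":[0,0,0],"grip":0},{"xyz":[0.04,0,0],"delta_rot":[0,0,0],"grip":0},{"xyz":[0.05,0,0],"delta_rot":[0,0,0],"grip":0},{"xyz":[0.06,0,0],"delta_rot":[0,0,0],"grip":0},{"xyz":[0.06,0,0],"delta_rot":[0,0,0],"grip":0},{"xyz":[0.06,0,0],"delta_rot":[0,0,0],"grip":0}]'; done
python3 -m jog '[{"xyz":[0.01,0,0],"delta_rot":[0,0,0],"grip":0},{"xyz":[0.02,0,0],"delta_rot":[0,0,0],"grip":0},{"xyz":[0.03,0,0],"delta_rot":[0,0,0],"grip":0},{"xyz":[0.04,0,0],"delta_rot":[0,0,0],"grip":0},{"xyz":[0.04,0,0],"delta_rot":[0,0,0],"grip":0},{"xyz":[0.04,0,0],"delta_rot":[0,0,0],"grip":0}]'; python3 - <<'E'
from h import *
s,im,d=snap("wrist","w3");o,k,P=slicers(s,im,d,reg=(.3,.9,-.06,.09),zb=(.017,.033));
E
```

```text
clock: 4.08
eef_pos: [0.7224, 0.0349, 0.1974]
orientation: [-3.14, 0.002, -2.897]
ft_force: [0.6, -0.4, 1.0]
width: -0.002
grip_force: 0.0
clock: 4.5
eef_pos: [0.722, 0.0339, 0.0858]
orientation: [3.141, -0.001, -2.899]
ft_force: [-0.5, 0.4, 0.0]
width: 0.001
grip_force: 0.0
clock: 5.17
eef_pos: [0.6928, 0.0278, 0.0857]
orientation: [3.142, -0.0, -2.897]
ft_force: [0.5, -0.8, -0.2]
width: -0.001
grip_force: 0.0
clock: 5.67
eef_pos: [0.6733, 0.0229, 0.0856]
orientation: [3.141, -0.0, -2.898]
ft_force: [-0.2, 0.2, 0.6]
width: 0.001
grip_force: 0.0
block [ 5.9700e-01  6.0000e-03 -7.5982e+01  5.0000e-03  4.5000e-02] z90 0.03 405
block [ 0.642  0.017 14.713  0.084  0.041] z90 0.026 2907
block [6.3300e-01 2.7000e-02 1.4851e+01 1.9000e-02 8.0000e-03] z90 0.021 261
knob [ 0.689 -0.007  0.159] 60
knob [0.674 0.057 0.159] 70
```

```bash
python3 -m jog '[{"xyz":[0.01,0,-0.01],"delta_rot":[0,0,0],"grip":0},{"xyz":[0.02,0,-0.01],"delta_rot":[0,0,0],"grip":0},{"xyz":[0.03,0,-0.01],"delta_rot":[0,0,0],"grip":0},{"xyz":[0.03,0,-0.01],"delta_rot":[0,0,0],"grip":0},{"xyz":[0.03,0,-0.01],"delta_rot":[0,0,0],"grip":0}]';python3 -m jog '[{"xyz":[0.01,0,0],"delta_rot":[0,0,0],"grip":0},{"xyz":[0.02,0,0],"delta_rot":[0,0,0],"grip":0},{"xyz":[0.03,0,0],"delta_rot":[0,0,0],"grip":0},{"xyz":[0.03,0,0],"delta_rot":[0,0,0],"grip":0},{"xyz":[0.03,0,0],"delta_rot":[0,0,0],"grip":0}]'; python3 - <<'E'
from h import *
s,im,d=snap("wrist","w4");o,k,P=slicers(s,im,d,reg=(.3,.9,-.06,.09),zb=(.017,.033));print(s['ft_force'])
E
```

```text
clock: 6.13
eef_pos: [0.6588, 0.0193, 0.0907]
orientation: [3.142, -0.0, -2.898]
ft_force: [-0.4, 0.5, 0.4]
width: -0.001
grip_force: 0.0
clock: 6.55
eef_pos: [0.6442, 0.0157, 0.0906]
orientation: [3.142, -0.0, -2.898]
ft_force: [0.3, -0.3, 0.9]
width: 0.002
grip_force: 0.0
block [ 5.9600e-01  5.0000e-03 -7.6071e+01  4.0000e-03  5.0000e-02] z90 0.032 560
block [ 0.643  0.017 13.985  0.082  0.04 ] z90 0.026 2308
block [ 6.2900e-01 -1.3000e-02  1.2865e+01  3.2000e-02  3.0000e-03] z90 0.028 168
block [6.290e-01 2.600e-02 8.215e+00 3.700e-02 8.000e-03] z90 0.021 299
knob [ 0.639 -0.012  0.158] 100
knob [0.627 0.037 0.158] 110
[ 0.27550084 -0.27453757  0.93555964]
```

View pics/w4.png

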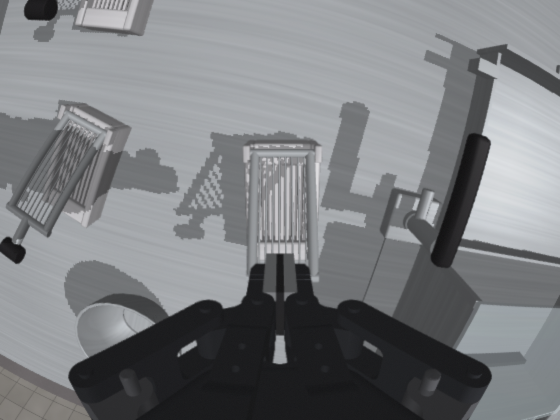

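The frame follows between the fingers at (283,200) and the block has not moved. I'll go on towards upright.

```bash
python3 -m jog '[{"xyz":[0.01,0,0],"delta_rot":[0,0,0],"grip":0},{"xyz":[0.02,0,0],"delta_rot":[0,0,0],"grip":0},{"xyz":[0.03,0,0],"delta_rot":[0,0,0],"grip":0},{"xyz":[0.03,0,0],"delta_rot":[0,0,0],"grip":0},{"xyz":[0.03,0,0],"delta_rot":[0,0,0],"grip":0}]';python3 -m jog '[{"xyz":[0.01,0,0],"delta_rot":[0,0,0],"grip":0},{"xyz":[0.02,0,0],"delta_rot":[0,0,0],"grip":0},{"xyz":[0.03,0,0],"delta_rot":[0,0,0],"grip":0},{"xyz":[0.03,0,0],"delta_rot":[0,0,0],"grip":0},{"xyz":[0.03,0,0],"delta_rot":[0,0,0],"grip":0}]'; python3 - <<'E'
from h import *
s,im,d=snap("wrist","w5");o,k,P=slicers(s,im,d,reg=(.3,.9,-.06,.09),zb=(.017,.033));print(s['ft_force'])
E
```

```text
clock: 7.02
eef_pos: [0.6296, 0.0121, 0.0906]
orientation: [3.141, -0.0, -2.898]
ft_force: [-0.5, -0.9, 0.4]
width: 0.003
grip_force: 0.0
clock: 7.43
eef_pos: [0.6151, 0.0084, 0.0906]
orientation: [3.142, -0.0, -2.898]
ft_force: [-0.8, -0.8, 0.4]
width: -0.004
grip_force: 0.0
block [ 5.9600e-01  5.0000e-03 -7.5734e+01  5.0000e-03  5.3000e-02] z90 0.031 734
block [6.2600e-01 1.3000e-02 1.5459e+01 5.1000e-02 3.3000e-02] z90 0.026 768
block [ 6.3000e-01 -1.3000e-02  1.0758e+01  3.4000e-02  3.0000e-03] z90 0.028 163
block [6.3000e-01 2.7000e-02 1.0477e+01 3.5000e-02 7.0000e-03] z90 0.021 237
knob [ 0.61  -0.019  0.158] 93
knob [0.598 0.03  0.158] 111
[-0.76128225 -0.77868499  0.36747181]
```

```bash
python3 -m jog '[{"xyz":[0.006,0,0],"delta_rot":[0,0,0],"grip":0},{"xyz":[0.012,0,0],"delta_rot":[0,0,0],"grip":0},{"xyz":[0.012,0,0],"delta_rot":[0,0,0],"grip":0},{"xyz":[0.012,0,0],"delta_rot":[0,0,0],"grip":0}]';python3 -m jog '[{"xyz":[-0.05,0,0],"delta_rot":[0,0,0],"grip":0},{"xyz":[-0.12,0,-0.03],"delta_rot":[0,0,0],"grip":0},{"xyz":[-0.2,0,-0.1],"delta_rot":[0,0,0],"grip":0},{"xyz":[-0.24,0,-0.16],"delta_rot":[0,0,0],"grip":0},{"xyz":[-0.24,0,-0.16],"delta_rot":[0,0,0],"grip":0},{"xyz":[-0.24,0,-0.16],"delta_rot":[0,0,0],"grip":0}]'; python3 - <<'E'
from h import *
s,im,d=snap("wrist","w6");o,k,P=slicers(s,im,d)
print(togo([.731,-.178,.175],[np.pi,0,np.pi-np.radians(14.7)]))
E
```

```text
clock: 7.82
eef_pos: [0.6095, 0.007, 0.0906]
orientation: [3.142, -0.0, -2.898]
ft_force: [0.0, -0.0, 0.5]
width: 0.003
grip_force: 0.0
clock: 8.32
eef_pos: [0.7305, 0.0364, 0.1744]
orientation: [-3.139, 0.008, -2.897]
ft_force: [-0.9, 0.3, 0.2]
width: -0.0
grip_force: 0.0
block [  0.648  -0.156 -15.227   0.055   0.092] z90 0.034 3525
block [6.3000e-01 1.4000e-02 1.4099e+01 7.2000e-02 5.4000e-02] z90 0.036 1699
block [ 6.8200e-01  1.1000e-02 -7.6696e+01  1.1000e-02  2.1000e-02] z90 0.027 275
block [ 6.7400e-01  4.2000e-02 -7.4738e+01  1.1000e-02  2.0000e-02] z90 0.027 263
block [ 0.807 -0.096 53.688  0.095  0.079] z90 0.035 2340
knob [ 0.695 -0.165  0.101] 299
knob [0.685 0.027 0.103] 384
(array([ 0.097, -0.417, -0.006]), array([-0.  ,  0.01,  0.96]))
```

The knob of A reads the same as before the push. I'll check in the saved images whether the frame rose and fell back.

```bash
python3 - <<'E'
from h import *
u=np.array([np.cos(np.radians(14)),np.sin(np.radians(14))]);h=np.array([.600,.0063])
for t in("w2","w3","w4","w5","w6"):
    f=np.load(f"pics/{t}.npz");P=cloud("wrist",f["d"],f);q=P[np.isfinite(P[...,2])]
    r=(q[:,:2]-h)@u;w=(q[:,:2]-h)@np.array([-u[1],u[0]])
    m=(abs(w)<.026)&(q[:,2]>.04)&(q[:,2]<.165)&(r>-.03)&(r<.13)
    print(t,f["eef_pos"].round(3),[(i,(np.round(np.percentile(q[m&(r>i/1e3)&(r<(i+10)/1e3),2],[5,50,95]),3)*1e3).astype(int).tolist(),int((m&(r>i/1e3)&(r<(i+10)/1e3)).sum())) for i in range(-30,130,10) if (m&(r>i/1e3)&(r<(i+10)/1e3)).sum()>3])
E
```

```text
w2 [ 0.749 -0.069  0.323] [(0, [40, 41, 42], 17), (10, [41, 45, 49], 107), (20, [47, 52, 56], 119), (30, [55, 59, 63], 127), (40, [62, 67, 71], 140), (50, [69, 74, 78], 145), (60, [77, 83, 86], 221), (70, [82, 89, 94], 81), (80, [96, 102, 104], 120), (90, [97, 102, 104], 69)]
w3 [0.673 0.023 0.086] [(0, [40, 41, 43], 86), (10, [41, 45, 49], 542), (20, [47, 52, 56], 646), (30, [55, 59, 63], 711), (40, [62, 66, 71], 763), (50, [70, 74, 78], 809), (60, [81, 148, 163], 7384), (70, [87, 161, 163], 1135), (80, [143, 156, 164], 478)]
w4 [0.644 0.016 0.091] [(0, [40, 41, 43], 74), (10, [41, 44, 49], 558), (20, [48, 52, 56], 625), (30, [59, 148, 164], 5563), (40, [62, 68, 159], 1046), (50, [69, 75, 162], 946), (60, [76, 81, 84], 251), (70, [83, 84, 84], 6)]
w5 [0.615 0.008 0.091] [(0, [120, 153, 164], 4987), (10, [41, 47, 159], 878), (20, [48, 54, 163], 894), (30, [55, 59, 63], 497), (40, [63, 67, 71], 90), (50, [71, 73, 75], 34), (70, [90, 93, 95], 59), (80, [94, 101, 104], 230), (90, [102, 103, 104], 11)]
w6 [0.731 0.036 0.174] [(0, [40, 41, 42], 34), (10, [40, 44, 49], 240), (20, [47, 52, 56], 281), (30, [55, 59, 64], 287), (40, [62, 67, 71], 323), (50, [69, 74, 78], 331), (60, [77, 83, 85], 566), (70, [82, 89, 94], 199), (80, [95, 102, 104], 331), (90, [100, 102, 104], 166)]
```

```bash
python3 - <<'E'
from h import *
for t in("w1","w2","w5","w6"):
    f=np.load(f"pics/{t}.npz");P=cloud("wrist",f["d"],f)
    Rm=R.from_euler('xyz',f["orientation"]);L=Rm.inv().apply((P-f["eef_pos"]).reshape(-1,3)).reshape(P.shape)
    m=(np.abs(L[...,0])<.06)&(np.abs(L[...,1])<.06)&(L[...,2]<.03)&(L[...,2]>-.1)
    v,u=np.where(m);q=L[m]
    print(t,m.sum(),"z max",np.sort(q[:,2])[-20:].round(3)[::5])
    for z0 in(-.09,-.07,-.05,-.03,-.01):
        k=(q[:,2]>z0-.01)&(q[:,2]<z0+.01)
        if k.any():print(z0,k.sum(),"x",q[k,0].min().round(3),q[k,0].max().round(3),"y",q[k,1].min().round(3),q[k,1].max().round(3),"rows",v[k].min(),v[k].max())
    if t=="w6":
        g=lambda r,c:(r,c,f["d"][r,c].round(3),L[r,c].round(3));print(*[g(r,280) for r in range(230,330,10)],sep="\n")
E
```

```text
w1 22082 z max [-0.025 -0.025 -0.025 -0.025]
-0.09 12050 x -0.012 0.018 y -0.057 0.057 rows 320 402
-0.07 7522 x -0.014 0.014 y -0.041 0.04 rows 293 369
-0.05 1660 x -0.012 0.012 y -0.014 0.016 rows 269 334
-0.03 850 x 0.005 0.011 y -0.014 0.014 rows 254 279
w2 22103 z max [-0.025 -0.025 -0.025 -0.024]
-0.09 12059 x -0.012 0.018 y -0.057 0.056 rows 321 402
-0.07 7523 x -0.013 0.014 y -0.042 0.041 rows 292 369
-0.05 1665 x -0.012 0.012 y -0.016 0.013 rows 269 334
-0.03 856 x 0.005 0.011 y -0.014 0.014 rows 254 278
w5 22378 z max [0.03 0.03 0.03 0.03]
-0.09 12088 x -0.012 0.018 y -0.057 0.057 rows 321 402
-0.07 7532 x -0.013 0.014 y -0.042 0.04 rows 292 369
-0.05 1647 x -0.012 0.012 y -0.015 0.013 rows 269 334
-0.03 850 x 0.005 0.011 y -0.014 0.014 rows 254 278
w6 22082 z max [-0.025 -0.025 -0.025 -0.024]
-0.09 12061 x -0.011 0.018 y -0.057 0.057 rows 321 402
-0.07 7503 x -0.014 0.014 y -0.041 0.04 rows 292 369
-0.05 1659 x -0.012 0.012 y -0.014 0.015 rows 268 334
-0.03 859 x 0.005 0.011 y -0.014 0.014 rows 254 279
(230, 280, np.float32(0.364), array([-0.06 ,  0.001,  0.174]))
(240, 280, np.float32(0.368), array([-0.072,  0.001,  0.175]))
(250, 280, np.float32(0.373), array([-0.086,  0.001,  0.176]))
(260, 280, np.float32(0.146), array([ 0.011,  0.   , -0.032]))
(270, 280, np.float32(0.138), array([ 0.01,  0.  , -0.04]))
(280, 280, np.float32(0.13), array([ 0.01 ,  0.   , -0.049]))
(290, 280, np.float32(0.123), array([ 0.01 ,  0.   , -0.056]))
(300, 280, np.float32(0.123), array([ 0.007,  0.   , -0.058]))
(310, 280, np.float32(0.125), array([ 0.001,  0.   , -0.057]))
(320, 280, np.float32(0.126), array([-0.004,  0.   , -0.057]))
```

The fingertip in the wrist depth lies 25 mm behind the nominal TCP, at tool z = -0.025, so the fingers passed over the knob. I'll redo the push that much lower, rising along the knob's arc.

```bash
python3 -m jog '[{"xyz":[0,0,0.08],"delta_rot":[0,0,0],"grip":0},{"xyz":[0,0,0.15],"delta_rot":[0,0,0],"grip":0},{"xyz":[0,0,0.229],"delta_rot":[0,0,0],"grip":0},{"xyz":[0,0,0.229],"delta_rot":[0,0,0],"grip":0}]'
python3 -m jog '[{"xyz":[0.025,0,0],"delta_rot":[0,0,0],"grip":0},{"xyz":[0.045,0,0],"delta_rot":[0,0,0],"grip":0},{"xyz":[0.057,0,0],"delta_rot":[0,0,0],"grip":0},{"xyz":[0.067,0,-0.007],"delta_rot":[0,0,0],"grip":0},{"xyz":[0.076,0,-0.014],"delta_rot":[0,0,0],"grip":0},{"xyz":[0.085,0,-0.02],"delta_rot":[0,0,0],"grip":0},{"xyz":[0.085,0,-0.02],"delta_rot":[0,0,0],"grip":0},{"xyz":[0.085,0,-0.02],"delta_rot":[0,0,0],"grip":0}]'
python3 -m jog '[{"xyz":[0.01,0,-0.005],"delta_rot":[0,0,0],"grip":0},{"xyz":[0.02,0,-0.01],"delta_rot":[0,0,0],"grip":0},{"xyz":[0.03,0,-0.014],"delta_rot":[0,0,0],"grip":0},{"xyz":[0.03,0,-0.014],"delta_rot":[0,0,0],"grip":0},{"xyz":[0.03,0,-0.014],"delta_rot":[0,0,0],"grip":0}]'
cat >> h.py <<'E'
def prof(f,mid,yaw,lo=-.03,hi=.14,zmax=None):
    """frame height against distance from the hinge line, slicer at mid with yaw in degrees; block outline"""
    y=np.radians(yaw);u=np.array([np.cos(y),np.sin(y)]);h=np.array(mid)-.04*u
    P=cloud("wrist",f["d"],f);L=R.from_euler('xyz',f["orientation"]).inv().apply((P-f["eef_pos"]).reshape(-1,3)).reshape(P.shape)
    ok=np.isfinite(P[...,2])&~((np.abs(L[...,0])<.025)&(np.abs(L[...,1])<.07)&(L[...,2]<-.02));q=P[ok]
    r=(q[:,:2]-h)@u;w=(q[:,:2]-h)@np.array([-u[1],u[0]])
    m=(abs(w)<.026)&(q[:,2]>.04)&(q[:,2]<.165)&(r>lo)&(r<hi)
    print([(i,(np.round(np.median(q[m&(r>i/1e3)&(r<(i+10)/1e3),2]),3)*1e3).astype(int).tolist(),int((m&(r>i/1e3)&(r<(i+10)/1e3)).sum())) for i in range(int(lo*1e3),int(hi*1e3),10) if (m&(r>i/1e3)&(r<(i+10)/1e3)).sum()>3])
    b=(abs(w)<.05)&(abs(r-.04)<.08)&(q[:,2]>.017)&(q[:,2]<.030)
    print("block r",np.percentile(r[b],[1,99]).round(3),"w",np.percentile(w[b],[1,99]).round(3))
E
python3 - <<'E'
from h import *
s,im,d=snap("wrist","w7");prof(np.load("pics/w7.npz"),(.639,.016),14);print(s["ft_force"])
E
```

```text
clock: 8.7
eef_pos: [0.7155, 0.0361, 0.0445]
orientation: [3.136, -0.02, -2.898]
ft_force: [-2.7, -0.3, -2.8]
width: 0.007
grip_force: 0.0
clock: 9.37
eef_pos: [0.689, 0.0262, 0.0707]
orientation: [-3.14, 0.01, -2.897]
ft_force: [5.9, 1.7, 5.4]
width: 0.003
grip_force: 2.7
clock: 9.78
eef_pos: [0.6691, 0.0219, 0.0731]
orientation: [3.141, -0.001, -2.898]
ft_force: [0.2, 0.1, 0.6]
width: -0.0
grip_force: 0.4
[(0, 47, 550), (10, 63, 925), (20, 81, 1254), (30, 101, 2156), (40, 108, 956)]
block r [-0.006  0.084] w [-0.026  0.026]
[0.2129676  0.12051026 0.6039168 ]
```

Now the frame rises (about 1.06 rad) and the block stays put. Continuing.

```bash
python3 -m jog '[{"xyz":[0.012,0,-0.01],"delta_rot":[0,0,0],"grip":0},{"xyz":[0.024,0,-0.018],"delta_rot":[0,0,0],"grip":0},{"xyz":[0.036,0,-0.025],"delta_rot":[0,0,0],"grip":0},{"xyz":[0.048,0,-0.03],"delta_rot":[0,0,0],"grip":0},{"xyz":[0.048,0,-0.03],"delta_rot":[0,0,0],"grip":0},{"xyz":[0.048,0,-0.03],"delta_rot":[0,0,0],"grip":0}]'
python3 -m jog '[{"xyz":[0.01,0,-0.003],"delta_rot":[0,0,0],"grip":0},{"xyz":[0.02,0,-0.006],"delta_rot":[0,0,0],"grip":0},{"xyz":[0.03,0,-0.008],"delta_rot":[0,0,0],"grip":0},{"xyz":[0.03,0,-0.008],"delta_rot":[0,0,0],"grip":0},{"xyz":[0.03,0,-0.008],"delta_rot":[0,0,0],"grip":0}]'
python3 - <<'E'
from h import *
s,im,d=snap("wrist","w8");prof(np.load("pics/w8.npz"),(.639,.016),14);print(s["ft_force"])
E
```

```text
clock: 10.33
eef_pos: [0.6465, 0.0162, 0.0884]
orientation: [-3.142, -0.0, -2.898]
ft_force: [-0.0, 0.3, -0.3]
width: -0.002
grip_force: 0.0
clock: 10.75
eef_pos: [0.632, 0.0127, 0.0922]
orientation: [-3.142, -0.0, -2.898]
ft_force: [0.7, 0.3, 0.0]
width: -0.002
grip_force: 0.0
[(-10, 47, 125), (0, 88, 1999)]
block r [-0.006  0.08 ] w [-0.027  0.026]
[0.65782662 0.30666451 0.00134598]
```

```bash
python3 -m jog '[{"xyz":[0.01,0,0],"delta_rot":[0,0,0],"grip":0},{"xyz":[0.02,0,0],"delta_rot":[0,0,0],"grip":0},{"xyz":[0.03,0,0],"delta_rot":[0,0,0],"grip":0},{"xyz":[0.03,0,0],"delta_rot":[0,0,0],"grip":0},{"xyz":[0.03,0,0],"delta_rot":[0,0,0],"grip":0}]'
python3 -m jog '[{"xyz":[0.006,0,0],"delta_rot":[0,0,0],"grip":0},{"xyz":[0.013,0,0],"delta_rot":[0,0,0],"grip":0},{"xyz":[0.013,0,0],"delta_rot":[0,0,0],"grip":0},{"xyz":[0.013,0,0],"delta_rot":[0,0,0],"grip":0}]'
python3 - <<'E'
from h import *
s,im,d=snap("wrist","w9");prof(np.load("pics/w9.npz"),(.639,.016),14);print(s["ft_force"])
E
python3 -m jog '[{"xyz":[-0.04,0,0],"delta_rot":[0,0,0],"grip":0},{"xyz":[-0.1,0,-0.02],"delta_rot":[0,0,0],"grip":0},{"xyz":[-0.16,0,-0.08],"delta_rot":[0,0,0],"grip":0},{"xyz":[-0.22,0,-0.15],"delta_rot":[0,0,0],"grip":0},{"xyz":[-0.24,0,-0.18],"delta_rot":[0,0,0],"grip":0},{"xyz":[-0.24,0,-0.18],"delta_rot":[0,0,0],"grip":0},{"xyz":[-0.24,0,-0.18],"delta_rot":[0,0,0],"grip":0}]'; python3 - <<'E'
from h import *
s,im,d=snap("wrist","w10");prof(np.load("pics/w10.npz"),(.639,.016),14);o,k,P=slicers(s,im,d)
print(togo([.731,-.178,.185],[np.pi,0,np.pi-np.radians(14.9)]))
E
```

```text
clock: 11.22
eef_pos: [0.6172, 0.009, 0.092]
orientation: [3.141, -0.001, -2.898]
ft_force: [-1.1, -0.7, 0.1]
width: -0.002
grip_force: 0.0
clock: 11.55
eef_pos: [0.6117, 0.0075, 0.0922]
orientation: [-3.142, 0.0, -2.897]
ft_force: [-0.6, -0.2, 0.6]
width: 0.006
grip_force: 0.4
[(-10, 84, 1388)]
block r [-0.007  0.069] w [-0.027  0.026]
[-0.61620573 -0.22555459  0.61910399]
clock: 12.18
eef_pos: [0.7296, 0.0367, 0.1835]
orientation: [-3.141, 0.003, -2.897]
ft_force: [-0.2, 0.0, -0.8]
width: 0.001
grip_force: 0.0
[(-20, 146, 48), (-10, 118, 1333), (0, 85, 239)]
block r [0.002 0.085] w [-0.027  0.026]
block [  0.648  -0.156 -14.28    0.056   0.092] z90 0.034 3347
block [ 0.639  0.016 13.839  0.092  0.054] z90 0.029 4994
block [ 0.806 -0.096 53.281  0.095  0.08 ] z90 0.035 2240
knob [0.596 0.005 0.147] 569
knob [ 0.695 -0.165  0.101] 285
(array([ 0.097, -0.418, -0.007]), array([-0.  , -0.  ,  0.96]))
```

A is up at about 1.61 rad. Now B, same procedure.

```bash
python3 -m jog '[{"xyz":[0.097,-0.418,0],"delta_rot":[0,0,0.96],"grip":0},{"xyz":[0.097,-0.418,0],"delta_rot":[0,0,0.96],"grip":0},{"xyz":[0.097,-0.418,0],"delta_rot":[0,0,0.96],"grip":0},{"xyz":[0.097,-0.418,0],"delta_rot":[0,0,0.96],"grip":0},{"xyz":[0.097,-0.418,0],"delta_rot":[0,0,0.96],"grip":0},{"xyz":[0.097,-0.418,0],"delta_rot":[0,0,0.96],"grip":0},{"xyz":[0.097,-0.418,0],"delta_rot":[0,0,0.96],"grip":0},{"xyz":[0.097,-0.418,0],"delta_rot":[0,0,0.96],"grip":0}]'
python3 -m jog '[{"xyz":[0,0,0.05],"delta_rot":[0,0,0],"grip":0},{"xyz":[0,0,0.1],"delta_rot":[0,0,0],"grip":0},{"xyz":[0,0,0.15],"delta_rot":[0,0,0],"grip":0},{"xyz":[0,0,0.2],"delta_rot":[0,0,0],"grip":0},{"xyz":[0,0,0.245],"delta_rot":[0,0,0],"grip":0},{"xyz":[0,0,0.245],"delta_rot":[0,0,0],"grip":0},{"xyz":[0,0,0.245],"delta_rot":[0,0,0],"grip":0},{"xyz":[0,0,0.245],"delta_rot":[0,0,0],"grip":0}]'
python3 -m jog '[{"xyz":[0.02,0,0],"delta_rot":[0,0,0],"grip":0},{"xyz":[0.038,0,0],"delta_rot":[0,0,0],"grip":0},{"xyz":[0.048,0,-0.007],"delta_rot":[0,0,0],"grip":0},{"xyz":[0.057,0,-0.014],"delta_rot":[0,0,0],"grip":0},{"xyz":[0.066,0,-0.02],"delta_rot":[0,0,0],"grip":0},{"xyz":[0.066,0,-0.02],"delta_rot":[0,0,0],"grip":0},{"xyz":[0.066,0,-0.02],"delta_rot":[0,0,0],"grip":0}]'
python3 -m jog '[{"xyz":[0.01,0,-0.005],"delta_rot":[0,0,0],"grip":0},{"xyz":[0.02,0,-0.01],"delta_rot":[0,0,0],"grip":0},{"xyz":[0.03,0,-0.014],"delta_rot":[0,0,0],"grip":0},{"xyz":[0.03,0,-0.014],"delta_rot":[0,0,0],"grip":0},{"xyz":[0.03,0,-0.014],"delta_rot":[0,0,0],"grip":0}]'
python3 - <<'E'
from h import *
s,im,d=snap("wrist","w11");prof(np.load("pics/w11.npz"),(.648,-.156),-14.7);print(s["ft_force"])
E
```

```text
clock: 12.9
eef_pos: [0.7295, -0.1777, 0.1801]
orientation: [3.141, -0.004, 2.882]
ft_force: [0.5, 0.3, 1.1]
width: -0.0
grip_force: 0.0
clock: 13.57
eef_pos: [0.7321, -0.1766, 0.0608]
orientation: [3.141, 0.001, 2.885]
ft_force: [0.6, -0.4, 1.9]
width: -0.001
grip_force: 0.0
clock: 14.15
eef_pos: [0.7035, -0.1706, 0.0737]
orientation: [-3.142, 0.009, 2.883]
ft_force: [5.2, -1.2, 5.0]
width: -0.004
grip_force: 2.9
clock: 14.57
eef_pos: [0.6875, -0.1667, 0.0789]
orientation: [-3.141, 0.006, 2.883]
ft_force: [5.2, -1.0, 4.6]
width: 0.005
grip_force: 2.7
[(0, 44, 405), (10, 56, 740), (20, 70, 912), (30, 84, 1153), (40, 102, 2001), (50, 110, 509)]
block r [-0.006  0.085] w [-0.027  0.026]
[ 5.23442104 -0.9713111   4.56490466]
```

```bash
python3 -m jog '[{"xyz":[0.005,0,-0.008],"delta_rot":[0,0,0],"grip":0},{"xyz":[0.01,0,-0.015],"delta_rot":[0,0,0],"grip":0},{"xyz":[0.015,0,-0.02],"delta_rot":[0,0,0],"grip":0},{"xyz":[0.015,0,-0.02],"delta_rot":[0,0,0],"grip":0},{"xyz":[0.015,0,-0.02],"delta_rot":[0,0,0],"grip":0}]'
python3 - <<'E'
from h import *
s,im,d=snap("wrist","w12");prof(np.load("pics/w12.npz"),(.648,-.156),-14.7);print(s["ft_force"],s["eef_pos"])
E
```

```text
clock: 15.03
eef_pos: [0.6767, -0.1635, 0.0856]
orientation: [3.142, -0.002, 2.883]
ft_force: [0.9, -0.2, -1.7]
width: -0.001
grip_force: 0.9
[(-10, 41, 29), (0, 49, 613), (10, 66, 810), (20, 83, 1073), (30, 105, 1935), (40, 111, 558)]
block r [-0.008  0.062] w [-0.026  0.026]
[ 0.92987279 -0.23259684 -1.71449616] [ 0.67669693 -0.16346582  0.08563774]
```

View pics/w12.png

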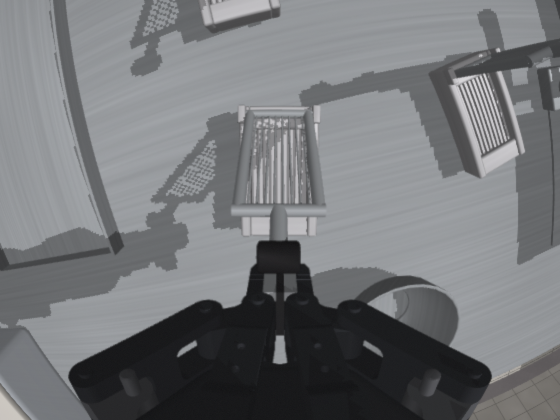

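B's knob rides on the finger face at (278,253), the crossbar is at (279,211), and the frame is rising. I'll continue in steps.

```bash
python3 -m jog '[{"xyz":[0.01,0,-0.008],"delta_rot":[0,0,0],"grip":0},{"xyz":[0.02,0,-0.014],"delta_rot":[0,0,0],"grip":0},{"xyz":[0.03,0,-0.018],"delta_rot":[0,0,0],"grip":0},{"xyz":[0.03,0,-0.018],"delta_rot":[0,0,0],"grip":0},{"xyz":[0.03,0,-0.018],"delta_rot":[0,0,0],"grip":0}]'
python3 -m jog '[{"xyz":[0.01,0,-0.004],"delta_rot":[0,0,0],"grip":0},{"xyz":[0.02,0,-0.008],"delta_rot":[0,0,0],"grip":0},{"xyz":[0.02,0,-0.008],"delta_rot":[0,0,0],"grip":0},{"xyz":[0.02,0,-0.008],"delta_rot":[0,0,0],"grip":0}]'
python3 - <<'E'
from h import *
s,im,d=snap("wrist","w13");prof(np.load("pics/w13.npz"),(.648,-.156),-14.7);print(s["ft_force"],s["eef_pos"])
E
```

```text
clock: 15.5
eef_pos: [0.6632, -0.1598, 0.0961]
orientation: [-3.142, 0.001, 2.883]
ft_force: [1.8, -0.5, -2.0]
width: -0.005
grip_force: 0.9
clock: 15.83
eef_pos: [0.6535, -0.1573, 0.0998]
orientation: [-3.142, 0.0, 2.883]
ft_force: [1.5, -0.9, -0.5]
width: 0.001
grip_force: 0.9
[(-10, 51, 533), (0, 76, 998), (10, 109, 1921), (20, 114, 299), (30, 41, 6), (40, 44, 41), (50, 45, 262), (60, 47, 426), (70, 49, 195)]
block r [-0.012  0.058] w [-0.025  0.025]
[ 1.47339429 -0.88390729 -0.4830122 ] [ 0.65345939 -0.15730078  0.09981143]
```

The block's front end is lifting (its top is at z 45 mm), so B binds at about 1.05 rad. I'll back off gently and check.

```bash
python3 -m jog '[{"xyz":[-0.01,0,0.004],"delta_rot":[0,0,0],"grip":0},{"xyz":[-0.02,0,0.008],"delta_rot":[0,0,0],"grip":0},{"xyz":[-0.03,0,0.012],"delta_rot":[0,0,0],"grip":0},{"xyz":[-0.04,0,0.016],"delta_rot":[0,0,0],"grip":0},{"xyz":[-0.05,0,0.016],"delta_rot":[0,0,0],"grip":0},{"xyz":[-0.07,0,0.016],"delta_rot":[0,0,0],"grip":0},{"xyz":[-0.1,0,0],"delta_rot":[0,0,0],"grip":0},{"xyz":[-0.14,0,-0.05],"delta_rot":[0,0,0],"grip":0},{"xyz":[-0.18,0,-0.12],"delta_rot":[0,0,0],"grip":0},{"xyz":[-0.18,0,-0.18],"delta_rot":[0,0,0],"grip":0},{"xyz":[-0.18,0,-0.18],"delta_rot":[0,0,0],"grip":0},{"xyz":[-0.18,0,-0.18],"delta_rot":[0,0,0],"grip":0}]'
python3 - <<'E'
from h import *
s,im,d=snap("wrist","w14");o,k,P=slicers(s,im,d);prof(np.load("pics/w14.npz"),o[0][:2],o[0][2]);print(s["ft_force"],s["eef_pos"])
E
```

```text
clock: 16.88
eef_pos: [0.7424, -0.1809, 0.1925]
orientation: [-3.141, 0.004, 2.883]
ft_force: [-0.6, 0.6, -0.7]
width: -0.007
grip_force: 0.0
block [ 0.639  0.015 13.537  0.092  0.055] z90 0.028 3656
block [ 6.2700e-01 -1.5000e-01  7.5675e+01  5.4000e-02  4.8000e-02] z90 0.035 1185
block [ 6.7500e-01 -1.6400e-01  7.5198e+01  5.4000e-02  3.5000e-02] z90 0.028 1292
block [  0.803  -0.089 -59.021   0.089   0.095] z90 0.036 2473
knob [ 0.671 -0.163  0.127] 428
[(-10, 63, 189), (0, 56, 81)]
block r [-0.     0.085] w [-0.027  0.026]
[-0.57345629  0.63669311 -0.65784238] [ 0.74241546 -0.18093844  0.19252159]
```

B binds short of upright: its knob rests at about 0.96 rad and the block is back down on the counter. Now C.

```bash
python3 - <<'E'
from h import *
print(togo([.62,-.152,.23],[np.pi,0,np.pi]))
E
python3 -m jog '[{"xyz":[0.22,0,-0.075],"delta_rot":[0,0,-0.49],"grip":0},{"xyz":[0.22,0,-0.075],"delta_rot":[0,0,-0.49],"grip":0},{"xyz":[0.22,0,-0.075],"delta_rot":[0,0,-0.49],"grip":0},{"xyz":[0.22,0,-0.075],"delta_rot":[0,0,-0.49],"grip":0},{"xyz":[0.22,0,-0.075],"delta_rot":[0,0,-0.49],"grip":0},{"xyz":[0.22,0,-0.075],"delta_rot":[0,0,-0.49],"grip":0},{"xyz":[0.22,0,-0.075],"delta_rot":[0,0,-0.49],"grip":0}]'
python3 - <<'E'
from h import *
s,im,d=snap("wrist","w15");o,k,P=slicers(s,im,d,reg=(.4,.6,-.25,-.06),zb=(.017,.034));prof(np.load("pics/w15.npz"),(.491,-.152),0);print(s["eef_pos"])
E
```

```text
(array([ 0.248, -0.007, -0.08 ]), array([-0.  , -0.  , -0.49]))
clock: 17.52
eef_pos: [0.6346, -0.1524, 0.2256]
orientation: [3.141, -0.002, 3.139]
ft_force: [0.4, -0.2, -0.7]
width: 0.0
grip_force: 0.0
block [ 0.473 -0.15  -2.087  0.033  0.056] z90 0.032 1108
block [ 0.522 -0.168 -1.442  0.022  0.025] z90 0.028 355
block [ 0.522 -0.135 -0.329  0.022  0.024] z90 0.028 371
knob [ 0.535 -0.152  0.105] 268
[(0, 42, 58), (10, 48, 148), (20, 56, 169), (30, 64, 192), (40, 72, 200), (50, 79, 216), (60, 87, 337), (70, 102, 126), (80, 106, 226), (90, 102, 19)]
block r [-0.     0.083] w [-0.025  0.028]
[ 0.63455583 -0.15236654  0.22560173]
```

```bash
python3 -m jog '[{"xyz":[0.07,0,0],"delta_rot":[0,0,0],"grip":0},{"xyz":[0.138,0,0],"delta_rot":[0,0,0],"grip":0},{"xyz":[0.138,0,0],"delta_rot":[0,0,0],"grip":0},{"xyz":[0.138,0,0.07],"delta_rot":[0,0,0],"grip":0},{"xyz":[0.138,0,0.14],"delta_rot":[0,0,0],"grip":0},{"xyz":[0.138,0,0.2],"delta_rot":[0,0,0],"grip":0},{"xyz":[0.138,0,0.26],"delta_rot":[0,0,0],"grip":0},{"xyz":[0.138,0,0.31],"delta_rot":[0,0,0],"grip":0},{"xyz":[0.138,0,0.331],"delta_rot":[0,0,0],"grip":0},{"xyz":[0.138,0,0.331],"delta_rot":[0,0,0],"grip":0},{"xyz":[0.138,0,0.331],"delta_rot":[0,0,0],"grip":0}]'
python3 -m jog '[{"xyz":[0.013,0,0],"delta_rot":[0,0,0],"grip":0},{"xyz":[0.026,0,-0.004],"delta_rot":[0,0,0],"grip":0},{"xyz":[0.035,0,-0.014],"delta_rot":[0,0,0],"grip":0},{"xyz":[0.044,0,-0.024],"delta_rot":[0,0,0],"grip":0},{"xyz":[0.052,0,-0.03],"delta_rot":[0,0,0],"grip":0},{"xyz":[0.052,0,-0.03],"delta_rot":[0,0,0],"grip":0},{"xyz":[0.052,0,-0.03],"delta_rot":[0,0,0],"grip":0}]'
python3 -m jog '[{"xyz":[0.01,0,-0.009],"delta_rot":[0,0,0],"grip":0},{"xyz":[0.02,0,-0.016],"delta_rot":[0,0,0],"grip":0},{"xyz":[0.03,0,-0.022],"delta_rot":[0,0,0],"grip":0},{"xyz":[0.03,0,-0.022],"delta_rot":[0,0,0],"grip":0},{"xyz":[0.03,0,-0.022],"delta_rot":[0,0,0],"grip":0}]'
python3 - <<'E'
from h import *
s,im,d=snap("wrist","w16");prof(np.load("pics/w16.npz"),(.4875,-.151),-1);print(s["ft_force"],s["eef_pos"])
E
```

```text
clock: 18.48
eef_pos: [0.5658, -0.1523, 0.0614]
orientation: [3.141, -0.001, 3.14]
ft_force: [-0.3, -1.1, 1.2]
width: -0.001
grip_force: 0.0
clock: 19.07
eef_pos: [0.5403, -0.1525, 0.0779]
orientation: [-3.141, 0.003, 3.139]
ft_force: [1.7, -0.1, 1.3]
width: 0.004
grip_force: 1.1
clock: 19.48
eef_pos: [0.5228, -0.1519, 0.0872]
orientation: [3.141, -0.002, 3.139]
ft_force: [0.3, 0.8, 0.5]
width: 0.004
grip_force: 0.3
[(0, 45, 377), (10, 58, 718), (20, 75, 912), (30, 91, 1182), (40, 106, 1737), (50, 119, 27)]
block r [-0.005  0.085] w [-0.025  0.027]
[0.2893174  0.83978065 0.5393986 ] [ 0.52282212 -0.15186777  0.08715756]
```

```bash
python3 -m jog '[{"xyz":[0.01,0,-0.007],"delta_rot":[0,0,0],"grip":0},{"xyz":[0.02,0,-0.012],"delta_rot":[0,0,0],"grip":0},{"xyz":[0.03,0,-0.016],"delta_rot":[0,0,0],"grip":0},{"xyz":[0.03,0,-0.016],"delta_rot":[0,0,0],"grip":0},{"xyz":[0.03,0,-0.016],"delta_rot":[0,0,0],"grip":0}]'
python3 -m jog '[{"xyz":[0.01,0,-0.005],"delta_rot":[0,0,0],"grip":0},{"xyz":[0.02,0,-0.009],"delta_rot":[0,0,0],"grip":0},{"xyz":[0.03,0,-0.012],"delta_rot":[0,0,0],"grip":0},{"xyz":[0.03,0,-0.012],"delta_rot":[0,0,0],"grip":0},{"xyz":[0.03,0,-0.012],"delta_rot":[0,0,0],"grip":0}]'
python3 - <<'E'
from h import *
s,im,d=snap("wrist","w17");prof(np.load("pics/w17.npz"),(.4875,-.151),-1);print(s["ft_force"],s["eef_pos"])
E
```

```text
clock: 19.95
eef_pos: [0.5086, -0.1521, 0.0956]
orientation: [-3.141, -0.001, 3.139]
ft_force: [0.3, 0.6, 0.0]
width: -0.001
grip_force: 0.0
clock: 20.37
eef_pos: [0.4939, -0.1521, 0.1018]
orientation: [-3.141, -0.0, 3.139]
ft_force: [-0.1, -1.1, -0.5]
width: -0.002
grip_force: 0.0
[(-10, 41, 10), (0, 59, 786), (10, 101, 1868), (20, 116, 765)]
block r [-0.006  0.085] w [-0.026  0.027]
[-0.09558333 -1.09153701 -0.45703588] [ 0.49394243 -0.15208013  0.10177194]
```

```bash
python3 -m jog '[{"xyz":[0.01,0,0.005],"delta_rot":[0,0,0],"grip":0},{"xyz":[0.02,0,0.01],"delta_rot":[0,0,0],"grip":0},{"xyz":[0.03,0,0.012],"delta_rot":[0,0,0],"grip":0},{"xyz":[0.03,0,0.012],"delta_rot":[0,0,0],"grip":0},{"xyz":[0.03,0,0.012],"delta_rot":[0,0,0],"grip":0}]'
python3 - <<'E'
from h import *
s,im,d=snap("wrist","w18");prof(np.load("pics/w18.npz"),(.4875,-.151),-1);print(s["ft_force"],s["eef_pos"])
E
python3 -m jog '[{"xyz":[0.01,0,0],"delta_rot":[0,0,0],"grip":0},{"xyz":[0.02,0,0],"delta_rot":[0,0,0],"grip":0},{"xyz":[0.03,0,0],"delta_rot":[0,0,0],"grip":0},{"xyz":[0.036,0,0],"delta_rot":[0,0,0],"grip":0},{"xyz":[0.036,0,0],"delta_rot":[0,0,0],"grip":0},{"xyz":[0.036,0,0],"delta_rot":[0,0,0],"grip":0}]'
python3 - <<'E'
from h import *
s,im,d=snap("wrist","w19");prof(np.load("pics/w19.npz"),(.4875,-.151),-1);print(s["ft_force"],s["eef_pos"])
E
```

```text
clock: 20.83
eef_pos: [0.4784, -0.1518, 0.0952]
orientation: [3.141, -0.001, 3.139]
ft_force: [-0.5, -0.2, 0.2]
width: 0.001
grip_force: 0.0
[(-10, 47, 84), (0, 90, 2017)]
block r [-0.005  0.08 ] w [-0.027  0.027]
[-0.54014531 -0.20728386  0.17198403] [ 0.47843801 -0.15176493  0.09518652]
clock: 21.38
eef_pos: [0.4609, -0.1519, 0.0956]
orientation: [3.142, -0.0, 3.139]
ft_force: [-0.8, 0.4, 0.1]
width: -0.001
grip_force: 0.0
[(-20, 142, 50), (-10, 86, 1385)]
block r [-0.006  0.071] w [-0.026  0.027]
[-0.83564017  0.36359412  0.13929109] [ 0.46087414 -0.15188196  0.09556077]
```

C went right up, block unmoved. I'll retreat and check all three together.

```bash
python3 -m jog '[{"xyz":[-0.04,0,0],"delta_rot":[0,0,0],"grip":0},{"xyz":[-0.1,0,-0.04],"delta_rot":[0,0,0],"grip":0},{"xyz":[-0.12,0,-0.12],"delta_rot":[0,0,0],"grip":0},{"xyz":[-0.14,0,-0.2],"delta_rot":[0,0,0],"grip":0},{"xyz":[-0.16,0,-0.28],"delta_rot":[0,0,0],"grip":0},{"xyz":[-0.24,0.05,-0.36],"delta_rot":[0,0,0],"grip":0},{"xyz":[-0.32,0.1,-0.43],"delta_rot":[0,0,0],"grip":0},{"xyz":[-0.4,0.16,-0.43],"delta_rot":[0,0,0],"grip":0},{"xyz":[-0.48,0.16,-0.43],"delta_rot":[0,0,0],"grip":0},{"xyz":[-0.58,0.16,-0.43],"delta_rot":[0,0,0],"grip":0},{"xyz":[-0.58,0.16,-0.43],"delta_rot":[0,0,0],"grip":0},{"xyz":[-0.58,0.16,-0.43],"delta_rot":[0,0,0],"grip":0}]'
cat >> h.py <<'E'
def knobs(f,reg=(.3,.9,-.25,.11),thr=60):
    P=cloud("wrist",f["d"],f);X,Y,Z=[P[...,i] for i in range(3)]
    m=(X>reg[0])&(X<reg[1])&(Y>reg[2])&(Y<reg[3])&(f["im"].max(2)<thr)&(Z>.022)&(Z<.17)
    L=R.from_euler('xyz',f["orientation"]).inv().apply((P-f["eef_pos"]).reshape(-1,3)).reshape(P.shape)
    m&=~((np.abs(L[...,0])<.03)&(np.abs(L[...,1])<.09)&(L[...,2]<-.02))
    c,l,st,_=cv2.connectedComponentsWithStats(m.astype(np.uint8))
    for i in range(1,c):
        if st[i,4]>12: print("knob",np.nanmedian(P[l==i],0).round(3),"top",np.nanmax(P[l==i][:,2]).round(3),st[i,4])
E
python3 - <<'E'
from h import *
s,im,d=snap("wrist","w20");f=np.load("pics/w20.npz");o,k,P=slicers(s,im,d,verbose=0)
for b in o:print(np.round(b,3))
knobs(f);print(s["eef_pos"],s["clock"])
s,im,d=snap("top","t20");P=cloud("top",d)
m=(im.max(2)<60)&(P[...,2]>.05)&(P[...,0]>.3)&(P[...,1]<.11)&(P[...,1]>-.25)&(P[...,2]<.2)
c,l,st,_=cv2.connectedComponentsWithStats(m.astype(np.uint8))
for i in range(1,c):
    if st[i,4]>3:print("top",P[l==i].mean(0).round(3),st[i,4])
E
```

```text
clock: 22.43
eef_pos: [0.7585, -0.0713, 0.3046]
orientation: [3.141, -0.001, -3.141]
ft_force: [-0.2, -0.1, -2.2]
width: 0.003
grip_force: 0.0
[ 5.3300e-01 -1.5100e-01  8.6176e+01  5.4000e-02  4.0000e-03  1.5600e+02]
[6.3900e-01 1.5000e-02 1.3076e+01 9.2000e-02 5.5000e-02 2.5810e+03]
[ 6.4800e-01 -1.5600e-01 -1.4956e+01  5.5000e-02  9.3000e-02  2.0330e+03]
[ 8.000e-01 -9.100e-02  6.304e+01  9.400e-02  9.300e-02  1.633e+03]
knob [0.596 0.004 0.147] top 0.15 220
knob [ 0.671 -0.161  0.127] top 0.13 198
[ 0.75851015 -0.07127266  0.30461198] 22.4333
top [ 0.67  -0.164  0.126] 19
```

View pics/w20.png

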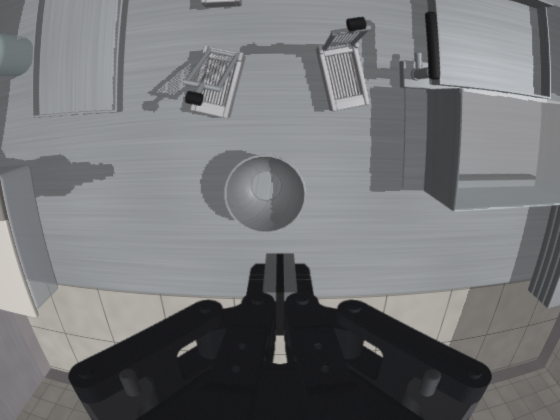

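A and C stand upright; B rests at about 0.95 rad (knob at (194,98)). I'll nudge B once more to be sure it is against its stop.

```bash
python3 -m jog '[{"xyz":[0.055,-0.213,0.1],"delta_rot":[0,0,0.497],"grip":0},{"xyz":[0.055,-0.213,0.2],"delta_rot":[0,0,0.497],"grip":0},{"xyz":[0.055,-0.213,0.24],"delta_rot":[0,0,0.497],"grip":0},{"xyz":[0.055,-0.213,0.3],"delta_rot":[0,0,0.497],"grip":0},{"xyz":[0.055,-0.213,0.36],"delta_rot":[0,0,0.497],"grip":0},{"xyz":[0.055,-0.213,0.41],"delta_rot":[0,0,0.497],"grip":0},{"xyz":[0.055,-0.213,0.44],"delta_rot":[0,0,0.497],"grip":0},{"xyz":[0.055,-0.213,0.44],"delta_rot":[0,0,0.497],"grip":0},{"xyz":[0.055,-0.213,0.44],"delta_rot":[0,0,0.497],"grip":0}]'
python3 -m jog '[{"xyz":[0.03,0,0],"delta_rot":[0,0,0],"grip":0},{"xyz":[0.06,0,0],"delta_rot":[0,0,0],"grip":0},{"xyz":[0.08,0,0],"delta_rot":[0,0,0],"grip":0},{"xyz":[0.09,0,-0.003],"delta_rot":[0,0,0],"grip":0},{"xyz":[0.1,0,-0.01],"delta_rot":[0,0,0],"grip":0},{"xyz":[0.108,0,-0.018],"delta_rot":[0,0,0],"grip":0},{"xyz":[0.116,0,-0.025],"delta_rot":[0,0,0],"grip":0},{"xyz":[0.116,0,-0.025],"delta_rot":[0,0,0],"grip":0},{"xyz":[0.116,0,-0.025],"delta_rot":[0,0,0],"grip":0}]'
python3 - <<'E'
from h import *
s,im,d=snap("wrist","w21");prof(np.load("pics/w21.npz"),(.648,-.156),-14.7);print(s["ft_force"],s["eef_pos"]);knobs(np.load("pics/w21.npz"))
E
python3 -m jog '[{"xyz":[-0.01,0,0],"delta_rot":[0,0,0],"grip":0},{"xyz":[-0.03,0,0],"delta_rot":[0,0,0],"grip":0},{"xyz":[-0.06,0,0],"delta_rot":[0,0,0],"grip":0},{"xyz":[-0.1,0,-0.05],"delta_rot":[0,0,0],"grip":0},{"xyz":[-0.12,0,-0.12],"delta_rot":[0,0,0],"grip":0},{"xyz":[-0.12,0,-0.2],"delta_rot":[0,0,0],"grip":0},{"xyz":[-0.12,0,-0.2],"delta_rot":[0,0,0],"grip":0},{"xyz":[-0.12,0,-0.2],"delta_rot":[0,0,0],"grip":0}]'
python3 - <<'E'
from h import *
s,im,d=snap("wrist","w22");o,k,P=slicers(s,im,d,zb=(.015,.030),reg=(.57,.72,-.25,-.08));knobs(np.load("pics/w22.npz"));print(s["eef_pos"])
E
```

```text
clock: 23.28
eef_pos: [0.7219, -0.1789, 0.0906]
orientation: [3.141, -0.002, 2.879]
ft_force: [-0.1, -0.5, 0.6]
width: 0.0
grip_force: 0.0
clock: 24.03
eef_pos: [0.6693, -0.1644, 0.1045]
orientation: [-3.141, 0.004, 2.879]
ft_force: [2.9, -1.0, 2.8]
width: -0.001
grip_force: 1.7
[(-10, 43, 127), (0, 55, 590), (10, 74, 791), (20, 94, 1065), (30, 109, 1391), (70, 40, 45)]
block r [-0.009  0.067] w [-0.026  0.025]
[ 2.90268872 -1.04399726  2.75930052] [ 0.66931461 -0.16441852  0.10449121]
knob [ 0.595 -0.004  0.141] top 0.147 295
clock: 24.75
eef_pos: [0.7275, -0.1801, 0.2062]
orientation: [-3.141, 0.004, 2.879]
ft_force: [-0.8, -0.6, -0.4]
width: -0.003
grip_force: 0.0
block [  0.633  -0.153 -15.225   0.034   0.046] z90 0.026 689
block [  0.674  -0.18  -17.983   0.021   0.028] z90 0.028 441
block [  0.683  -0.147 -14.072   0.019   0.028] z90 0.028 384
knob [ 0.672 -0.163  0.126] 367
knob [ 0.6   -0.002  0.143] top 0.148 80
knob [ 0.672 -0.163  0.126] top 0.128 367
[ 0.72749239 -0.18007813  0.206171  ]
```

B settles at the same angle, so that is its stop. All frames are up together; now the folding. I'll do B first, pressing from above onto its crossbar.

```bash
python3 -m jog '[{"xyz":[0.08,0.006,0],"delta_rot":[0,0,0],"grip":0},{"xyz":[0.15,0.006,0],"delta_rot":[0,0,0],"grip":0},{"xyz":[0.205,0.006,0],"delta_rot":[0,0,0],"grip":0},{"xyz":[0.205,0.006,0],"delta_rot":[0,0,0],"grip":0},{"xyz":[0.205,0.006,0.06],"delta_rot":[0,0,0],"grip":0},{"xyz":[0.205,0.006,0.12],"delta_rot":[0,0,0],"grip":0},{"xyz":[0.205,0.006,0.182],"delta_rot":[0,0,0],"grip":0},{"xyz":[0.185,0.006,0.222],"delta_rot":[0,0,0],"grip":0},{"xyz":[0.17,0.006,0.24],"delta_rot":[0,0,0],"grip":0},{"xyz":[0.155,0.006,0.252],"delta_rot":[0,0,0],"grip":0},{"xyz":[0.15,0.006,0.262],"delta_rot":[0,0,0],"grip":0},{"xyz":[0.145,0.006,0.272],"delta_rot":[0,0,0],"grip":0},{"xyz":[0.14,0.006,0.282],"delta_rot":[0,0,0],"grip":0},{"xyz":[0.135,0.006,0.292],"delta_rot":[0,0,0],"grip":0},{"xyz":[0.135,0.006,0.292],"delta_rot":[0,0,0],"grip":0},{"xyz":[0.135,0.006,0.292],"delta_rot":[0,0,0],"grip":0}]'
python3 -m jog '[{"xyz":[-0.006,0,0.008],"delta_rot":[0,0,0],"grip":0},{"xyz":[-0.013,0,0.016],"delta_rot":[0,0,0],"grip":0},{"xyz":[-0.02,0,0.023],"delta_rot":[0,0,0],"grip":0},{"xyz":[-0.026,0,0.03],"delta_rot":[0,0,0],"grip":0},{"xyz":[-0.026,0,0.03],"delta_rot":[0,0,0],"grip":0},{"xyz":[-0.026,0,0.03],"delta_rot":[0,0,0],"grip":0}]'
python3 - <<'E'
from h import *
s,im,d=snap("wrist","w23");prof(np.load("pics/w23.npz"),(.648,-.156),-14.7);print(s["ft_force"],s["eef_pos"])
E
```

```text
clock: 26.13
eef_pos: [0.6616, -0.1592, 0.0574]
orientation: [-3.142, 0.0, 2.879]
ft_force: [0.4, -0.1, 0.1]
width: 0.002
grip_force: 0.0
clock: 26.63
eef_pos: [0.6743, -0.1626, 0.0417]
orientation: [3.142, 0.0, 2.879]
ft_force: [-0.3, 0.3, 0.4]
width: -0.0
grip_force: 0.0
[(10, 41, 167), (20, 42, 778), (30, 46, 906), (40, 49, 891), (50, 53, 886), (60, 56, 685), (70, 60, 288), (80, 61, 8), (100, 75, 96)]
block r [-0.006  0.083] w [-0.027  0.026]
[-0.29142789  0.33369332  0.35622679] [ 0.67428769 -0.16257993  0.04171558]
```

```bash
python3 -m jog '[{"xyz":[-0.008,0,0.008],"delta_rot":[0,0,0],"grip":0},{"xyz":[-0.015,0,0.016],"delta_rot":[0,0,0],"grip":0},{"xyz":[-0.021,0,0.024],"delta_rot":[0,0,0],"grip":0},{"xyz":[-0.021,0,0.024],"delta_rot":[0,0,0],"grip":0},{"xyz":[-0.021,0,0.024],"delta_rot":[0,0,0],"grip":0}]'
python3 -m jog '[{"xyz":[-0.006,0,0.007],"delta_rot":[0,0,0],"grip":0},{"xyz":[-0.012,0,0.014],"delta_rot":[0,0,0],"grip":0},{"xyz":[-0.012,0,0.02],"delta_rot":[0,0,0],"grip":0},{"xyz":[-0.012,0,0.02],"delta_rot":[0,0,0],"grip":0},{"xyz":[-0.012,0,0.02],"delta_rot":[0,0,0],"grip":0}]'
python3 - <<'E'
from h import *
s,im,d=snap("wrist","w24");prof(np.load("pics/w24.npz"),(.648,-.156),-14.7);print(s["ft_force"],s["eef_pos"]);knobs(np.load("pics/w24.npz"),(.6,.75,-.25,-.1))
E
```

```text
clock: 27.1
eef_pos: [0.6841, -0.1652, 0.0296]
orientation: [3.142, -0.0, 2.879]
ft_force: [-0.4, 0.3, 0.3]
width: 0.001
grip_force: 0.0
clock: 27.52
eef_pos: [0.6896, -0.1666, 0.0197]
orientation: [3.142, -0.001, 2.879]
ft_force: [-0.9, -0.5, -0.1]
width: -0.001
grip_force: 0.0
[]
block r [-0.005  0.084] w [-0.027  0.026]
[-0.8867572  -0.48285548 -0.05757503] [ 0.68955383 -0.16662202  0.01966044]
knob [ 0.748 -0.101  0.044] top 0.048 13
```

Still no resistance. I'll press the last millimetres, with force readings between.

```bash
python3 -m jog '[{"xyz":[0,0,0.005],"delta_rot":[0,0,0],"grip":0},{"xyz":[0,0,0.01],"delta_rot":[0,0,0],"grip":0},{"xyz":[0,0,0.01],"delta_rot":[0,0,0],"grip":0}]'
python3 -m jog '[{"xyz":[0,0,0.004],"delta_rot":[0,0,0],"grip":0},{"xyz":[0,0,0.008],"delta_rot":[0,0,0],"grip":0},{"xyz":[0,0,0.008],"delta_rot":[0,0,0],"grip":0}]'
python3 -m jog '[{"xyz":[0,0,0.003],"delta_rot":[0,0,0],"grip":0},{"xyz":[0,0,0.006],"delta_rot":[0,0,0],"grip":0},{"xyz":[0,0,0.006],"delta_rot":[0,0,0],"grip":0}]'
python3 - <<'E'
from h import *
s,im,d=snap("wrist","w25");prof(np.load("pics/w25.npz"),(.648,-.156),-14.7);print(s["ft_force"],s["eef_pos"])
E
```

```text
clock: 27.82
eef_pos: [0.6903, -0.1669, 0.0153]
orientation: [-3.142, 0.001, 2.879]
ft_force: [0.9, 0.1, 0.4]
width: -0.004
grip_force: 0.4
clock: 28.07
eef_pos: [0.6905, -0.167, 0.0145]
orientation: [-3.141, 0.002, 2.879]
ft_force: [-5.1, 2.1, 14.8]
width: -0.003
grip_force: 7.5
clock: 28.32
eef_pos: [0.6923, -0.1675, 0.0139]
orientation: [-3.141, 0.006, 2.88]
ft_force: [-6.5, 1.8, 21.8]
width: 0.001
grip_force: 10.8
[(-10, 40, 68), (0, 40, 117)]
block r [-0.004  0.085] w [-0.027  0.026]
[-6.46577114  1.79379054 21.83848734] [ 0.69232155 -0.16753302  0.01393376]
```

```bash
python3 -m jog '[{"xyz":[0,0,-0.08],"delta_rot":[0,0,0],"grip":0},{"xyz":[0,0,-0.16],"delta_rot":[0,0,0],"grip":0},{"xyz":[-0.06,0,-0.24],"delta_rot":[0,0,0],"grip":0},{"xyz":[-0.12,0,-0.32],"delta_rot":[0,0,0],"grip":0},{"xyz":[-0.16,0,-0.36],"delta_rot":[0,0,0],"grip":0},{"xyz":[-0.16,0,-0.36],"delta_rot":[0,0,0],"grip":0},{"xyz":[-0.16,0,-0.36],"delta_rot":[0,0,0],"grip":0}]'
python3 - <<'E'
from h import *
s,im,d=snap("wrist","w26");o,k,P=slicers(s,im,d,zb=(.015,.045),reg=(.57,.78,-.25,-.08));knobs(np.load("pics/w26.npz"));print(s["eef_pos"])
print(togo([.556,-.005,.195],[np.pi,0,-2.897]))
E
```

```text
clock: 28.95
eef_pos: [0.7704, -0.1886, 0.1917]
orientation: [-3.141, 0.007, 2.879]
ft_force: [-0.1, -0.7, 0.2]
width: 0.002
grip_force: 0.0
block [  0.662  -0.16  -14.941   0.054   0.123] z90 0.035 5332
block [ 7.6400e-01 -1.0600e-01 -7.1572e+01  1.9000e-02  5.4000e-02] z90 0.033 334
knob [ 0.715 -0.174  0.038] 198
knob [ 0.715 -0.174  0.038] top 0.04 198
[ 0.7704296  -0.18857848  0.19169161]
(array([ 0.504,  0.243, -0.013]), array([-0.  ,  0.  , -0.97]))
```

B is flat (knob top at 39 mm). On to A from its hinge side.

```bash
python3 -m jog '[{"xyz":[0.504,0.243,-0.01],"delta_rot":[0,0,-0.97],"grip":0},{"xyz":[0.504,0.243,-0.01],"delta_rot":[0,0,-0.97],"grip":0},{"xyz":[0.504,0.243,-0.01],"delta_rot":[0,0,-0.97],"grip":0},{"xyz":[0.504,0.243,-0.01],"delta_rot":[0,0,-0.97],"grip":0},{"xyz":[0.504,0.243,-0.01],"delta_rot":[0,0,-0.97],"grip":0},{"xyz":[0.504,0.243,-0.01],"delta_rot":[0,0,-0.97],"grip":0},{"xyz":[0.504,0.243,-0.01],"delta_rot":[0,0,-0.97],"grip":0},{"xyz":[0.504,0.243,-0.01],"delta_rot":[0,0,-0.97],"grip":0},{"xyz":[0.504,0.243,-0.01],"delta_rot":[0,0,-0.97],"grip":0},{"xyz":[0.504,0.243,-0.01],"delta_rot":[0,0,-0.97],"grip":0}]'
python3 -m jog '[{"xyz":[0,0,0.07],"delta_rot":[0,0,0],"grip":0},{"xyz":[0,0,0.14],"delta_rot":[0,0,0],"grip":0},{"xyz":[0,0,0.21],"delta_rot":[0,0,0],"grip":0},{"xyz":[0,0,0.21],"delta_rot":[0,0,0],"grip":0},{"xyz":[0,0,0.21],"delta_rot":[0,0,0],"grip":0}]'
python3 -m jog '[{"xyz":[-0.03,0,0],"delta_rot":[0,0,0],"grip":0},{"xyz":[-0.06,0,0],"delta_rot":[0,0,0],"grip":0},{"xyz":[-0.09,0,0],"delta_rot":[0,0,0],"grip":0},{"xyz":[-0.11,0,0.003],"delta_rot":[0,0,0],"grip":0},{"xyz":[-0.13,0,0.007],"delta_rot":[0,0,0],"grip":0},{"xyz":[-0.15,0,0.017],"delta_rot":[0,0,0],"grip":0},{"xyz":[-0.17,0,0.03],"delta_rot":[0,0,0],"grip":0},{"xyz":[-0.185,0,0.045],"delta_rot":[0,0,0],"grip":0},{"xyz":[-0.2,0,0.06],"delta_rot":[0,0,0],"grip":0},{"xyz":[-0.2,0,0.06],"delta_rot":[0,0,0],"grip":0},{"xyz":[-0.2,0,0.06],"delta_rot":[0,0,0],"grip":0}]'
python3 - <<'E'
from h import *
s,im,d=snap("wrist","w27");prof(np.load("pics/w27.npz"),(.639,.0155),13.5);print(s["ft_force"],s["eef_pos"])
E
```

```text
clock: 29.83
eef_pos: [0.554, -0.0048, 0.1917]
orientation: [3.141, -0.002, -2.896]
ft_force: [0.1, -0.3, 0.1]
width: 0.001
grip_force: 0.0
clock: 30.25
eef_pos: [0.5532, -0.0053, 0.0856]
orientation: [3.139, -0.006, -2.897]
ft_force: [-0.2, 0.6, 0.8]
width: 0.004
grip_force: 0.0
clock: 31.17
eef_pos: [0.6513, 0.0198, 0.0567]
orientation: [3.141, -0.003, -2.896]
ft_force: [-0.1, -0.2, 0.5]
width: 0.004
grip_force: 0.0
[(0, 41, 78), (10, 44, 731), (20, 50, 867), (30, 56, 895), (40, 63, 902), (50, 70, 635), (60, 75, 215), (80, 96, 156), (90, 98, 88)]
block r [-0.006  0.077] w [-0.027  0.027]
[-0.13101574 -0.20967402  0.46455014] [0.65131074 0.01978808 0.05665182]
```

```bash
python3 -m jog '[{"xyz":[-0.008,0,0.006],"delta_rot":[0,0,0],"grip":0},{"xyz":[-0.016,0,0.012],"delta_rot":[0,0,0],"grip":0},{"xyz":[-0.024,0,0.018],"delta_rot":[0,0,0],"grip":0},{"xyz":[-0.03,0,0.023],"delta_rot":[0,0,0],"grip":0},{"xyz":[-0.03,0,0.023],"delta_rot":[0,0,0],"grip":0},{"xyz":[-0.03,0,0.023],"delta_rot":[0,0,0],"grip":0}]'
python3 -m jog '[{"xyz":[-0.006,0,0.008],"delta_rot":[0,0,0],"grip":0},{"xyz":[-0.01,0,0.014],"delta_rot":[0,0,0],"grip":0},{"xyz":[-0.01,0,0.014],"delta_rot":[0,0,0],"grip":0},{"xyz":[-0.01,0,0.014],"delta_rot":[0,0,0],"grip":0}]'
python3 - <<'E'
from h import *
s,im,d=snap("wrist","w28");prof(np.load("pics/w28.npz"),(.639,.0155),13.5);print(s["ft_force"],s["eef_pos"])
E
```

```text
clock: 31.72
eef_pos: [0.6671, 0.0233, 0.0465]
orientation: [3.142, 0.0, -2.896]
ft_force: [-0.6, -0.5, 0.4]
width: 0.004
grip_force: 0.0
clock: 32.05
eef_pos: [0.6716, 0.0244, 0.0393]
orientation: [3.141, -0.0, -2.896]
ft_force: [-0.1, -0.5, 0.1]
width: -0.0
grip_force: 0.0
[(10, 40, 46), (20, 41, 495), (30, 43, 898), (40, 46, 896), (50, 49, 884), (60, 52, 853), (70, 55, 581), (80, 57, 100)]
block r [-0.006  0.083] w [-0.027  0.027]
[-0.11574492 -0.53649084  0.05982352] [0.67157251 0.02443682 0.03928195]
```

```bash
python3 -m jog '[{"xyz":[-0.006,0,0.008],"delta_rot":[0,0,0],"grip":0},{"xyz":[-0.012,0,0.016],"delta_rot":[0,0,0],"grip":0},{"xyz":[-0.016,0,0.022],"delta_rot":[0,0,0],"grip":0},{"xyz":[-0.018,0,0.028],"delta_rot":[0,0,0],"grip":0},{"xyz":[-0.018,0,0.028],"delta_rot":[0,0,0],"grip":0},{"xyz":[-0.018,0,0.028],"delta_rot":[0,0,0],"grip":0}]'
python3 -m jog '[{"xyz":[0,0,0.006],"delta_rot":[0,0,0],"grip":0},{"xyz":[0,0,0.012],"delta_rot":[0,0,0],"grip":0},{"xyz":[0,0,0.012],"delta_rot":[0,0,0],"grip":0},{"xyz":[0,0,0.012],"delta_rot":[0,0,0],"grip":0}]'
python3 -m jog '[{"xyz":[0,0,0.004],"delta_rot":[0,0,0],"grip":0},{"xyz":[0,0,0.008],"delta_rot":[0,0,0],"grip":0},{"xyz":[0,0,0.008],"delta_rot":[0,0,0],"grip":0},{"xyz":[0,0,0.008],"delta_rot":[0,0,0],"grip":0}]'
python3 - <<'E'
from h import *
s,im,d=snap("wrist","w29");prof(np.load("pics/w29.npz"),(.639,.0155),13.5);print(s["ft_force"],s["eef_pos"])
E
```

```text
clock: 32.6
eef_pos: [0.6801, 0.0267, 0.0251]
orientation: [3.141, -0.001, -2.896]
ft_force: [-0.3, -0.3, 0.3]
width: -0.003
grip_force: 0.0
clock: 32.93
eef_pos: [0.68, 0.0265, 0.0193]
orientation: [3.141, -0.001, -2.896]
ft_force: [-0.5, 0.5, 0.6]
width: -0.0
grip_force: 0.0
clock: 33.27
eef_pos: [0.6803, 0.0266, 0.0155]
orientation: [-3.142, -0.0, -2.896]
ft_force: [-0.4, -1.0, 0.1]
width: 0.001
grip_force: 0.0
[]
block r [-0.006  0.082] w [-0.026  0.027]
[-0.39470917 -1.0428993   0.06460368] [0.68030861 0.02655301 0.01553458]
```

```bash
python3 -m jog '[{"xyz":[0,0,0.003],"delta_rot":[0,0,0],"grip":0},{"xyz":[0,0,0.005],"delta_rot":[0,0,0],"grip":0},{"xyz":[0,0,0.005],"delta_rot":[0,0,0],"grip":0}]'
python3 -m jog '[{"xyz":[0,0,-0.08],"delta_rot":[0,0,0],"grip":0},{"xyz":[0,0,-0.16],"delta_rot":[0,0,0],"grip":0},{"xyz":[-0.06,0,-0.24],"delta_rot":[0,0,0],"grip":0},{"xyz":[-0.12,0,-0.32],"delta_rot":[0,0,0],"grip":0},{"xyz":[-0.16,0,-0.37],"delta_rot":[0,0,0],"grip":0},{"xyz":[-0.16,0,-0.37],"delta_rot":[0,0,0],"grip":0},{"xyz":[-0.16,0,-0.37],"delta_rot":[0,0,0],"grip":0}]'
python3 - <<'E'
from h import *
s,im,d=snap("wrist","w30");o,k,P=slicers(s,im,d,zb=(.015,.045),reg=(.57,.78,-.2,.1));print(s["eef_pos"])
print(togo([.402,-.15,.2],[np.pi,0,np.pi]))
E
```

```text
clock: 33.57
eef_pos: [0.6805, 0.0265, 0.0149]
orientation: [-3.141, 0.0, -2.896]
ft_force: [-2.5, 0.3, 7.6]
width: 0.001
grip_force: 4.0
clock: 34.15
eef_pos: [0.7618, 0.0464, 0.2022]
orientation: [-3.139, 0.008, -2.895]
ft_force: [0.3, -0.8, -0.8]
width: -0.002
grip_force: 0.0
block [  0.663  -0.16  -14.902   0.055   0.122] z90 0.035 3996
block [ 0.654  0.019 13.235  0.123  0.055] z90 0.035 5005
block [ 7.6400e-01 -1.0800e-01 -7.0575e+01  2.0000e-02  6.3000e-02] z90 0.041 550
knob [ 0.715 -0.171  0.037] 161
knob [0.707 0.032 0.038] 188
[0.76180178 0.04640551 0.20222981]
(array([ 0.788, -0.207, -0.003]), array([-0.  ,  0.  ,  0.47]))
```

A travels fully both ways, so it is sound. Now C's folding.

```bash
python3 -m jog '[{"xyz":[0.788,-0.207,0],"delta_rot":[0,0,0.47],"grip":0},{"xyz":[0.788,-0.207,0],"delta_rot":[0,0,0.47],"grip":0},{"xyz":[0.788,-0.207,0],"delta_rot":[0,0,0.47],"grip":0},{"xyz":[0.788,-0.207,0],"delta_rot":[0,0,0.47],"grip":0},{"xyz":[0.788,-0.207,0],"delta_rot":[0,0,0.47],"grip":0},{"xyz":[0.788,-0.207,0],"delta_rot":[0,0,0.47],"grip":0},{"xyz":[0.788,-0.207,0],"delta_rot":[0,0,0.47],"grip":0},{"xyz":[0.788,-0.207,0],"delta_rot":[0,0,0.47],"grip":0},{"xyz":[0.788,-0.207,0],"delta_rot":[0,0,0.47],"grip":0},{"xyz":[0.788,-0.207,0],"delta_rot":[0,0,0.47],"grip":0},{"xyz":[0.788,-0.207,0],"delta_rot":[0,0,0.47],"grip":0},{"xyz":[0.788,-0.207,0],"delta_rot":[0,0,0.47],"grip":0},{"xyz":[0.788,-0.207,0],"delta_rot":[0,0,0.47],"grip":0}]'
python3 -m jog '[{"xyz":[0,0,0.07],"delta_rot":[0,0,0],"grip":0},{"xyz":[0,0,0.14],"delta_rot":[0,0,0],"grip":0},{"xyz":[0,0,0.22],"delta_rot":[0,0,0],"grip":0},{"xyz":[0,0,0.22],"delta_rot":[0,0,0],"grip":0},{"xyz":[0,0,0.22],"delta_rot":[0,0,0],"grip":0}]'
python3 -m jog '[{"xyz":[-0.03,0,0],"delta_rot":[0,0,0],"grip":0},{"xyz":[-0.06,0,0],"delta_rot":[0,0,0],"grip":0},{"xyz":[-0.09,0,0],"delta_rot":[0,0,0],"grip":0},{"xyz":[-0.11,0,0.003],"delta_rot":[0,0,0],"grip":0},{"xyz":[-0.13,0,0.007],"delta_rot":[0,0,0],"grip":0},{"xyz":[-0.15,0,0.017],"delta_rot":[0,0,0],"grip":0},{"xyz":[-0.17,0,0.03],"delta_rot":[0,0,0],"grip":0},{"xyz":[-0.17,0,0.03],"delta_rot":[0,0,0],"grip":0},{"xyz":[-0.17,0,0.03],"delta_rot":[0,0,0],"grip":0}]'
python3 - <<'E'
from h import *
s,im,d=snap("wrist","w31");prof(np.load("pics/w31.npz"),(.4875,-.151),-1);print(s["ft_force"],s["eef_pos"])
E
```

```text
clock: 35.28
eef_pos: [0.3994, -0.1494, 0.1964]
orientation: [3.14, -0.002, 3.14]
ft_force: [0.0, 1.0, -0.6]
width: -0.002
grip_force: 0.0
clock: 35.7
eef_pos: [0.3988, -0.1481, 0.0858]
orientation: [3.138, -0.006, -3.14]
ft_force: [-0.2, 0.1, 0.2]
width: -0.003
grip_force: 0.0
clock: 36.45
eef_pos: [0.4858, -0.1499, 0.0725]
orientation: [3.141, -0.001, -3.141]
ft_force: [-0.3, -0.0, 0.1]
width: 0.0
grip_force: 0.0
[(0, 42, 305), (10, 50, 802), (20, 62, 894), (30, 72, 975), (40, 84, 649), (50, 91, 69), (60, 116, 149), (70, 120, 149)]
block r [-0.006  0.072] w [-0.026  0.027]
[-0.34501033 -0.02388165  0.13065308] [ 0.48580989 -0.1498722   0.07246726]
```

```bash
python3 -m jog '[{"xyz":[-0.01,0,0.01],"delta_rot":[0,0,0],"grip":0},{"xyz":[-0.02,0,0.02],"delta_rot":[0,0,0],"grip":0},{"xyz":[-0.03,0,0.031],"delta_rot":[0,0,0],"grip":0},{"xyz":[-0.03,0,0.031],"delta_rot":[0,0,0],"grip":0},{"xyz":[-0.03,0,0.031],"delta_rot":[0,0,0],"grip":0}]'
python3 -m jog '[{"xyz":[-0.008,0,0.007],"delta_rot":[0,0,0],"grip":0},{"xyz":[-0.016,0,0.014],"delta_rot":[0,0,0],"grip":0},{"xyz":[-0.016,0,0.014],"delta_rot":[0,0,0],"grip":0},{"xyz":[-0.016,0,0.014],"delta_rot":[0,0,0],"grip":0}]'
python3 - <<'E'
from h import *
s,im,d=snap("wrist","w32");prof(np.load("pics/w32.npz"),(.4875,-.151),-1);print(s["ft_force"],s["eef_pos"])
E
```

```text
clock: 36.92
eef_pos: [0.5008, -0.15, 0.057]
orientation: [3.141, -0.001, 3.141]
ft_force: [0.5, -0.0, 0.1]
width: -0.0
grip_force: 0.0
clock: 37.25
eef_pos: [0.5082, -0.1499, 0.0499]
orientation: [3.141, -0.002, 3.141]
ft_force: [-2.3, 0.1, -0.7]
width: -0.001
grip_force: 0.9
[(0, 40, 6), (10, 42, 491), (20, 46, 866), (30, 52, 910), (40, 57, 908), (50, 63, 878), (60, 68, 357), (90, 90, 189), (100, 91, 30)]
block r [-0.004  0.081] w [-0.026  0.027]
[-2.32309474  0.07692104 -0.67815922] [ 0.50823936 -0.14986885  0.04991391]
```

```bash
python3 -m jog '[{"xyz":[0,0,0.004],"delta_rot":[0,0,0],"grip":0},{"xyz":[0,0,0.006],"delta_rot":[0,0,0],"grip":0},{"xyz":[0,0,0.006],"delta_rot":[0,0,0],"grip":0}]'
python3 -m jog '[{"xyz":[0,0,0.003],"delta_rot":[0,0,0],"grip":0},{"xyz":[0,0,0.006],"delta_rot":[0,0,0],"grip":0},{"xyz":[0,0,0.006],"delta_rot":[0,0,0],"grip":0}]'
python3 - <<'E'
from h import *
s,im,d=snap("wrist","w33");prof(np.load("pics/w33.npz"),(.4875,-.151),-1);print(s["ft_force"],s["eef_pos"])
E
```

```text
clock: 37.55
eef_pos: [0.51, -0.1505, 0.0481]
orientation: [-3.141, 0.002, 3.141]
ft_force: [-0.1, 0.2, -1.2]
width: -0.001
grip_force: 0.0
clock: 37.8
eef_pos: [0.5091, -0.1502, 0.0445]
orientation: [-3.142, 0.0, 3.141]
ft_force: [-1.0, -0.1, 0.1]
width: -0.006
grip_force: 0.0
[(10, 41, 405), (20, 45, 884), (30, 50, 912), (40, 55, 944), (50, 59, 862), (60, 63, 217), (90, 85, 195), (100, 86, 62)]
block r [-0.004  0.08 ] w [-0.026  0.027]
[-1.01321269 -0.09792454  0.09293347] [ 0.50906733 -0.15024325  0.04451996]
```

```bash
python3 -m jog '[{"xyz":[-0.008,0,0.006],"delta_rot":[0,0,0],"grip":0},{"xyz":[-0.016,0,0.012],"delta_rot":[0,0,0],"grip":0},{"xyz":[-0.024,0,0.018],"delta_rot":[0,0,0],"grip":0},{"xyz":[-0.024,0,0.018],"delta_rot":[0,0,0],"grip":0},{"xyz":[-0.024,0,0.018],"delta_rot":[0,0,0],"grip":0}]'
python3 - <<'E'
from h import *
s,im,d=snap("wrist","w34");prof(np.load("pics/w34.npz"),(.4875,-.151),-1);print(s["ft_force"],s["eef_pos"])
E
python3 -m jog '[{"xyz":[0,0,0.006],"delta_rot":[0,0,0],"grip":0},{"xyz":[-0.004,0,0.012],"delta_rot":[0,0,0],"grip":0},{"xyz":[-0.004,0,0.012],"delta_rot":[0,0,0],"grip":0},{"xyz":[-0.004,0,0.012],"delta_rot":[0,0,0],"grip":0}]'
python3 - <<'E'
from h import *
s,im,d=snap("wrist","w35");prof(np.load("pics/w35.npz"),(.4875,-.151),-1);print(s["ft_force"],s["eef_pos"])
E
```

```text
clock: 38.27
eef_pos: [0.52, -0.1498, 0.0345]
orientation: [3.141, -0.002, 3.141]
ft_force: [-4.0, -0.3, -1.9]
width: -0.001
grip_force: 1.6
[(20, 41, 247), (30, 43, 855), (40, 46, 929), (50, 49, 919), (60, 52, 750), (70, 54, 63), (100, 72, 126), (110, 73, 91)]
block r [0.002 0.085] w [-0.026  0.027]
[-3.9595189  -0.28006545 -1.86938093] [ 0.52003644 -0.14977439  0.03454425]
clock: 38.65
eef_pos: [0.5222, -0.1503, 0.0295]
orientation: [-3.141, -0.001, 3.141]
ft_force: [-5.6, -0.0, 0.7]
width: 0.001
grip_force: 2.6
[(20, 41, 302), (30, 42, 897), (40, 45, 997), (50, 48, 801), (60, 49, 234), (100, 67, 101), (110, 70, 143)]
block r [0.003 0.086] w [-0.026  0.027]
[-5.59535532 -0.00776917  0.67419264] [ 0.52224517 -0.15028841  0.02954151]
```

C's block is being dragged forward a few mm and the force is horizontal: my finger sits inside the bow at about 0.29 rad. I'll lift, centre the fingers over the crossbar and press straight down.

```bash
python3 -m jog '[{"xyz":[0.004,0,-0.03],"delta_rot":[0,0,0],"grip":0},{"xyz":[0.004,0,-0.05],"delta_rot":[0,0,0],"grip":0},{"xyz":[-0.03,0,-0.05],"delta_rot":[0,0,0],"grip":0},{"xyz":[-0.03,0,-0.05],"delta_rot":[0,0,0],"grip":0}]'
python3 - <<'E'
from h import *
s,im,d=snap("wrist","w36");prof(np.load("pics/w36.npz"),(.4955,-.151),-1);print(s["ft_force"],s["eef_pos"])
E
python3 -m jog '[{"xyz":[0,0,0.02],"delta_rot":[0,0,0],"grip":0},{"xyz":[0,0,0.034],"delta_rot":[0,0,0],"grip":0},{"xyz":[0,0,0.034],"delta_rot":[0,0,0],"grip":0},{"xyz":[0,0,0.034],"delta_rot":[0,0,0],"grip":0}]'
python3 -m jog '[{"xyz":[0,0,0.004],"delta_rot":[0,0,0],"grip":0},{"xyz":[0,0,0.008],"delta_rot":[0,0,0],"grip":0},{"xyz":[0,0,0.008],"delta_rot":[0,0,0],"grip":0}]'
python3 -m jog '[{"xyz":[0,0,0.003],"delta_rot":[0,0,0],"grip":0},{"xyz":[0,0,0.006],"delta_rot":[0,0,0],"grip":0},{"xyz":[0,0,0.006],"delta_rot":[0,0,0],"grip":0}]'
python3 - <<'E'
from h import *
s,im,d=snap("wrist","w37");prof(np.load("pics/w37.npz"),(.4955,-.151),-1);print(s["ft_force"],s["eef_pos"])
E
```

```text
clock: 39.03
eef_pos: [0.5441, -0.152, 0.0576]
orientation: [-3.139, 0.01, 3.142]
ft_force: [-0.1, -0.3, -0.1]
width: -0.004
grip_force: 0.0
[(10, 41, 72), (20, 41, 524), (30, 44, 740), (40, 47, 795), (50, 50, 799), (60, 53, 792), (70, 57, 1111), (80, 60, 529)]
block r [-0.005  0.085] w [-0.026  0.027]
[-0.05930029 -0.3077458  -0.05082896] [ 0.54408217 -0.15195646  0.05757384]
clock: 39.42
eef_pos: [0.5426, -0.1513, 0.0418]
orientation: [-3.14, 0.009, -3.142]
ft_force: [-1.5, 2.4, 22.5]
width: -0.001
grip_force: 10.9
clock: 39.67
eef_pos: [0.5468, -0.1517, 0.0407]
orientation: [-3.14, 0.018, -3.141]
ft_force: [2.4, 4.4, 29.5]
width: 0.003
grip_force: 14.4
clock: 39.92
eef_pos: [0.5502, -0.152, 0.0398]
orientation: [-3.14, 0.025, -3.14]
ft_force: [3.6, 5.7, 34.3]
width: -0.001
grip_force: 16.9
[(-10, 41, 9), (0, 46, 1656), (10, 47, 1069), (20, 48, 1044), (30, 49, 1061), (40, 51, 983), (50, 52, 986), (60, 54, 929), (70, 55, 909), (80, 57, 1168), (90, 58, 153)]
block r [-0.003  0.089] w [-0.026  0.027]
[ 3.62218794  5.68446608 34.33247924] [ 0.55021414 -0.15200639  0.03976139]
```

C binds at about 0.3 rad: 34 N on the bar and the hinge end lifts. I'll release it, lift and look.

```bash
python3 -m jog '[{"xyz":[0,0,-0.01],"delta_rot":[0,0,0],"grip":0},{"xyz":[0,0,-0.03],"delta_rot":[0,0,0],"grip":0},{"xyz":[0,0,-0.06],"delta_rot":[0,0,0],"grip":0},{"xyz":[0,0,-0.12],"delta_rot":[0,0,0],"grip":0},{"xyz":[-0.08,0.05,-0.2],"delta_rot":[0,0,0],"grip":0},{"xyz":[-0.16,0.1,-0.28],"delta_rot":[0,0,0],"grip":0},{"xyz":[-0.24,0.15,-0.36],"delta_rot":[0,0,0],"grip":0},{"xyz":[-0.3,0.2,-0.44],"delta_rot":[0,0,0],"grip":0.9},{"xyz":[-0.34,0.2,-0.52],"delta_rot":[0,0,0],"grip":0.9},{"xyz":[-0.34,0.2,-0.52],"delta_rot":[0,0,0],"grip":0.9},{"xyz":[-0.34,0.2,-0.52],"delta_rot":[0,0,0],"grip":0.9},{"xyz":[-0.34,0.2,-0.52],"delta_rot":[0,0,0],"grip":0.9}]'
python3 - <<'E'
from h import *
s,im,d=snap("wrist","w38");f=np.load("pics/w38.npz");print(s["eef_pos"],s["width"])
o,k,P=slicers(s,im,d,zb=(.014,.034));knobs(f)
# finger tips when open
L=R.from_euler('xyz',s["orientation"]).inv().apply((P-s["eef_pos"]).reshape(-1,3)).reshape(P.shape)
m=(abs(L[...,0])<.03)&(abs(L[...,1])<.075)&(L[...,2]>-.075)&(L[...,2]<.02);q=L[m]
for z in(-.055,-.045,-.035,-.025,-.015):
    k=abs(q[:,2]-z)<.005
    if k.sum()>5:print(z,k.sum(),"x",q[k,0].min().round(3),q[k,0].max().round(3),"|y|",abs(q[k,1]).min().round(3),abs(q[k,1]).max().round(3))
# drawer, tray: print
E
```

```text
clock: 40.97
eef_pos: [0.7135, -0.0489, 0.2956]
orientation: [-3.141, 0.011, -3.14]
ft_force: [0.3, -0.4, 0.2]
width: 0.711
grip_force: 0.0
[ 0.71345305 -0.04893442  0.29560971] 0.7107113268340416
block [ 0.506 -0.157 -1.955  0.028  0.038] z90 0.023 503
block [ 0.517 -0.139 -1.364  0.033  0.052] z90 0.028 454
block [ 0.64   0.016 12.866  0.097  0.055] z90 0.033 2770
block [  0.654  -0.157 -14.953   0.055   0.104] z90 0.033 2681
block [ 0.801 -0.091 75.625  0.091  0.091] z90 0.031 1513
knob [ 0.562 -0.149  0.07 ] 154
knob [0.706 0.031 0.037] 102
knob [ 0.715 -0.172  0.038] 101
knob [ 0.562 -0.149  0.07 ] top 0.073 154
knob [0.706 0.031 0.037] top 0.04 102
knob [ 0.715 -0.172  0.038] top 0.04 101
-0.055 1192 x -0.013 0.011 |y| 0.03 0.044
-0.045 1074 x -0.012 0.011 |y| 0.03 0.044
-0.035 849 x -0.012 0.011 |y| 0.03 0.044
-0.025 159 x -0.012 0.01 |y| 0.03 0.037
```

View pics/w38.png

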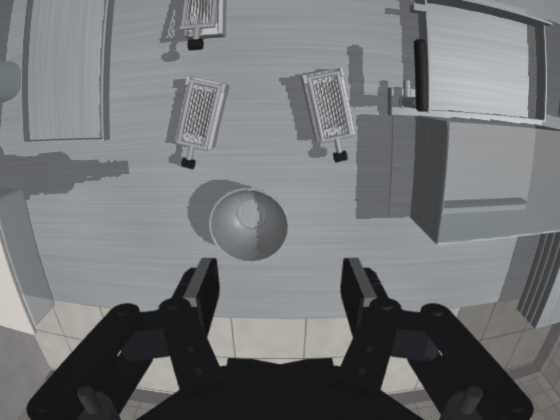

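All frames are down: A (328,105) and B (202,113) are flat, and C (204,18) has its knob at 70 mm, i.e. bound at 0.31 rad. So A goes in the drawer and B and C go on the tray. Now I'll measure the drawer, lever and tray from the clouds I have.

```bash
python3 - <<'E'
from h import *
for t in("w1","w2","w38"):
    f=np.load(f"pics/{t}.npz");P=cloud("wrist",f["d"],f);X,Y,Z=[P[...,i] for i in range(3)];v=f["im"].max(2)
    m=(v<60)&(X>.4)&(X<.7)&(Y>.1)&(Y<.22)&(Z>.055)&(Z<.1);q=P[m]
    if len(q)>20:print(t,"lever",len(q),q.mean(0).round(3),cv2.minAreaRect(q[:,:2].astype(np.float32)),"z",np.percentile(q[:,2],[5,95]).round(3))
    m=(X>.4)&(X<.62)&(Y>.13)&(Y<.42)&(Z>.038)&(Z<.056);q=P[m]
    if len(q)>20:print(t,"plate",len(q),np.percentile(q,[1,10,50,90,99],axis=0).round(3).tolist(),"front x by y:",[(y,np.percentile(q[abs(q[:,1]-y)<.02,0],[2,50]).round(3).tolist()) for y in(.18,.26,.34) if (abs(q[:,1]-y)<.02).sum()>5])
    m=(X>.4)&(X<.7)&(Y>.11)&(Y<.42)&(Z>.020)&(Z<.037);q=P[m]
    if len(q)>20:print(t,"side walls",np.percentile(q,[1,50,99],axis=0).round(3).tolist())
    m=(X>.45)&(X<.6)&(Y>.16)&(Y<.36)&(Z<.02);q=P[m];print(t,"floor z",np.median(q[:,2]).round(4))
    m=(X>.5)&(X<.9)&(Y>.1)&(Y<.45)&(Z>.095)&(Z<.12);q=P[m]
    if len(q)>20:print(t,"hood",len(q),np.percentile(q,[1,50,99],axis=0).round(3).tolist())
    m=(X>.3)&(X<.75)&(Y>-.52)&(Y<-.26)&(Z>.013)&(Z<.026);q=P[m]
    if len(q)>50:print(t,"tray",len(q),cv2.minAreaRect(q[:,:2].astype(np.float32)),np.percentile(q,[1,99],axis=0).round(3).tolist())
E
```

```text
w1 lever 497 [0.59  0.121 0.082] ((0.6160980463027954, 0.1272570639848709), (0.13730309903621674, 0.025017376989126205), 12.18472957611084) z [0.076 0.084]
w1 plate 773 [[0.453, 0.146, 0.039], [0.457, 0.169, 0.044], [0.463, 0.253, 0.047], [0.47, 0.338, 0.049], [0.473, 0.383, 0.049]] front x by y: [(0.18, [0.467, 0.469]), (0.26, [0.455, 0.462]), (0.34, [0.453, 0.461])]
w1 side walls [[0.459, 0.118, 0.02], [0.602, 0.223, 0.029], [0.692, 0.4, 0.037]]
w1 floor z 0.0075
w1 hood 4507 [[0.638, 0.153, 0.103], [0.683, 0.304, 0.107], [0.787, 0.402, 0.108]]
w1 tray 1616 ((0.5112289786338806, -0.4091106057167053), (0.21772560477256775, 0.3267659842967987), 86.56587982177734) [[0.347, -0.512, 0.013], [0.677, -0.293, 0.025]]
w2 lever 669 [0.592 0.12  0.082] ((0.5938259959220886, 0.12130767852067947), (0.08923923969268799, 0.014291253872215748), 3.8735146522521973) z [0.076 0.085]
w2 plate 152 [[0.46, 0.296, 0.038], [0.461, 0.309, 0.04], [0.464, 0.343, 0.047], [0.466, 0.379, 0.049], [0.467, 0.387, 0.05]] front x by y: [(0.34, [0.461, 0.464])]
w2 side walls [[0.463, 0.117, 0.02], [0.594, 0.26, 0.03]
[... 318 characters left out ...]
12  0.082] ((0.592957615852356, 0.1216210201382637), (0.08872872591018677, 0.014679289422929287), 3.4142558574676514) z [0.077 0.085]
w38 plate 631 [[0.455, 0.139, 0.038], [0.458, 0.221, 0.041], [0.464, 0.28, 0.047], [0.47, 0.351, 0.049], [0.493, 0.384, 0.05]] front x by y: [(0.18, [0.471, 0.472]), (0.26, [0.456, 0.465]), (0.34, [0.454, 0.464])]
w38 side walls [[0.464, 0.117, 0.02], [0.562, 0.203, 0.03], [0.694, 0.392, 0.037]]
w38 floor z 0.0078
w38 hood 13482 [[0.644, 0.151, 0.098], [0.719, 0.237, 0.107], [0.8, 0.378, 0.108]]
w38 tray 1390 ((0.5483747720718384, -0.40951359272003174), (0.21398817002773285, 0.2510693371295929), 86.67670440673828) [[0.427, -0.512, 0.013], [0.677, -0.3, 0.025]]
```

Drawer yaw is about +3.3°, its floor centre is near (0.546, 0.267), the lever pivot is at (0.630, 0.123), and the tray runs x 0.347–0.677, y about -0.30 to -0.48. Now I'll grasp A.

```bash
python3 -m jog '[{"xyz":[0.149,0.129,0.351],"delta_rot":[0,0,-0.447],"grip":0.9},{"xyz":[0.149,0.129,0.351],"delta_rot":[0,0,-0.447],"grip":0.9},{"xyz":[0.149,0.129,0.351],"delta_rot":[0,0,-0.447],"grip":0.9},{"xyz":[0.149,0.129,0.351],"delta_rot":[0,0,-0.447],"grip":0.9},{"xyz":[0.149,0.129,0.351],"delta_rot":[0,0,-0.447],"grip":0.9},{"xyz":[0.149,0.129,0.351],"delta_rot":[0,0,-0.447],"grip":0.9},{"xyz":[0.149,0.129,0.351],"delta_rot":[0,0,-0.447],"grip":0.9},{"xyz":[0.149,0.129,0.351],"delta_rot":[0,0,-0.447],"grip":0.9},{"xyz":[0.149,0.129,0.351],"delta_rot":[0,0,-0.447],"grip":0.9}]'
python3 - <<'E'
from h import *
s,im,d=snap("wrist","w40");print(s["eef_pos"],s["orientation"]);o,k,P=slicers(s,im,d,zb=(.015,.045),reg=(.55,.75,-.05,.09))
q=P[np.isfinite(P[...,2])];c=np.array([.639,.0155]);y=np.radians(13.2);r=(q[:,:2]-c)@[np.cos(y),np.sin(y)];w=(q[:,:2]-c)@[-np.sin(y),np.cos(y)]
b=(abs(r)<.06)&(abs(w)<.035)&(q[:,2]>.012)&(q[:,2]<.032);print(np.percentile(r[b],[1,99]),np.percentile(w[b],[1,99]))
E
```

```text
clock: 41.77
eef_pos: [0.6364, 0.0131, 0.1176]
orientation: [-3.14, 0.005, -2.909]
ft_force: [0.9, -0.7, 0.4]
width: 0.902
grip_force: 0.0
[0.63642637 0.01312583 0.11758014] [-3.13971226  0.00493453 -2.90885209]
block [ 0.653  0.019 13.523  0.122  0.054] z90 0.035 7810
knob [ 0.644 -0.025  0.155] 280
knob [0.626 0.05  0.155] 301
knob [ 0.642 -0.036  0.158] 33
knob [0.619 0.06  0.158] 41
knob [0.704 0.031 0.037] 226
[-0.04641048  0.04210141] [-0.02645876  0.0266971 ]
```

```bash
python3 -m jog '[{"xyz":[-0.004,0.002,0.07],"delta_rot":[0,0,0],"grip":0.9},{"xyz":[-0.004,0.002,0.14],"delta_rot":[0,0,0],"grip":0.9},{"xyz":[-0.004,0.002,0.2],"delta_rot":[0,0,0],"grip":0.9},{"xyz":[-0.004,0.002,0.235],"delta_rot":[0,0,0],"grip":0.9},{"xyz":[-0.004,0.002,0.255],"delta_rot":[0,0,0],"grip":0.9},{"xyz":[-0.004,0.002,0.255],"delta_rot":[0,0,0],"grip":0.9},{"xyz":[-0.004,0.002,0.255],"delta_rot":[0,0,0],"grip":0.9}]'
python3 -m jog '[{"xyz":[0,0,0.008],"delta_rot":[0,0,0],"grip":0.9},{"xyz":[0,0,0.008],"delta_rot":[0,0,0],"grip":0.9}]'
python3 -m jog '[{"xyz":[0,0,0],"delta_rot":[0,0,0],"grip":0.4},{"xyz":[0,0,0],"delta_rot":[0,0,0],"grip":0.4},{"xyz":[0,0,0],"delta_rot":[0,0,0],"grip":0.4},{"xyz":[0,0,0],"delta_rot":[0,0,0],"grip":0.4},{"xyz":[0,0,0],"delta_rot":[0,0,0],"grip":0.4},{"xyz":[0,0,0],"delta_rot":[0,0,0],"grip":0.4},{"xyz":[0,0,0],"delta_rot":[0,0,0],"grip":0.4},{"xyz":[0,0,0],"delta_rot":[0,0,0],"grip":0.4}]'
```

```text
clock: 42.4
eef_pos: [0.6371, 0.0152, -0.011]
orientation: [-3.141, 0.002, -2.908]
ft_force: [0.7, -0.3, -0.6]
width: 0.901
grip_force: 0.0
clock: 42.57
eef_pos: [0.6372, 0.0154, -0.0147]
orientation: [-3.14, 0.003, -2.908]
ft_force: [-0.3, -0.4, 0.5]
width: 0.901
grip_force: 0.0
clock: 43.23
eef_pos: [0.6366, 0.015, -0.0148]
orientation: [-3.14, 0.002, -2.908]
ft_force: [-0.5, -1.4, 7.1]
width: 0.616
grip_force: 67.6
```

Gripped at width 0.62 with 68 N. Lift and carry low, on the robot side of the lever.

```bash
python3 -m jog '[{"xyz":[0,0,-0.03],"delta_rot":[0,0,0],"grip":0.4},{"xyz":[0,0,-0.07],"delta_rot":[0,0,0],"grip":0.4},{"xyz":[0,0,-0.11],"delta_rot":[0,0,0],"grip":0.4},{"xyz":[0,0,-0.13],"delta_rot":[0,0,0],"grip":0.4},{"xyz":[0,0,-0.13],"delta_rot":[0,0,0],"grip":0.4}]'
python3 - <<'E'
from h import *
s=observe();print(togo([.44,.12,.05],[np.pi,0,-3.084],s),s["grip_force"])
E
```

```text
clock: 43.65
eef_pos: [0.6364, 0.0158, 0.0501]
orientation: [-3.141, 0.003, -2.908]
ft_force: [1.2, 0.2, -5.8]
width: 0.619
grip_force: 66.3
(array([ 0.334,  0.294, -0.001]), array([-0.  ,  0.01,  0.34])) 66.28902554512024
```

```bash
python3 -m jog '[{"xyz":[0.06,0.05,0],"delta_rot":[0,0,0.06],"grip":0.4},{"xyz":[0.11,0.097,0],"delta_rot":[0,0,0.12],"grip":0.4},{"xyz":[0.167,0.147,0],"delta_rot":[0,0,0.18],"grip":0.4},{"xyz":[0.22,0.195,0],"delta_rot":[0,0,0.24],"grip":0.4},{"xyz":[0.28,0.245,0],"delta_rot":[0,0,0.3],"grip":0.4},{"xyz":[0.334,0.294,0],"delta_rot":[0,0,0.34],"grip":0.4},{"xyz":[0.334,0.294,0],"delta_rot":[0,0,0.34],"grip":0.4},{"xyz":[0.334,0.294,0],"delta_rot":[0,0,0.34],"grip":0.4},{"xyz":[0.334,0.294,0],"delta_rot":[0,0,0.34],"grip":0.4}]'
python3 -m jog '[{"xyz":[0,0.07,0],"delta_rot":[0,0,0],"grip":0.4},{"xyz":[0,0.14,0],"delta_rot":[0,0,0],"grip":0.4},{"xyz":[0,0.21,0],"delta_rot":[0,0,0],"grip":0.4},{"xyz":[0,0.281,0],"delta_rot":[0,0,0],"grip":0.4},{"xyz":[-0.05,0.281,0],"delta_rot":[0,0,0],"grip":0.4},{"xyz":[-0.1,0.281,0],"delta_rot":[0,0,0],"grip":0.4},{"xyz":[-0.15,0.281,0],"delta_rot":[0,0,0],"grip":0.4},{"xyz":[-0.197,0.281,0],"delta_rot":[0,0,0],"grip":0.4},{"xyz":[-0.197,0.281,0],"delta_rot":[0,0,0],"grip":0.4},{"xyz":[-0.197,0.281,0],"delta_rot":[0,0,0],"grip":0.4}]'
python3 - <<'E'
from h import *
s,im,d=snap("wrist","w41");print(s["eef_pos"],s["orientation"])
s,im,d=snap("scene","s41");cv2.imwrite("pics/s41c.png",cv2.resize(im[100:340,160:480,::-1],None,fx=2.4,fy=2.4))
E
```

```text
clock: 44.4
eef_pos: [0.4378, 0.1201, 0.0476]
orientation: [-3.141, -0.001, -3.085]
ft_force: [1.0, 0.9, -6.1]
width: 0.614
grip_force: 66.6
clock: 45.23
eef_pos: [0.5326, 0.2658, 0.0482]
orientation: [3.141, 0.002, -3.088]
ft_force: [-0.4, 0.3, -6.9]
width: 0.619
grip_force: 67.4
[0.53262489 0.26575802 0.04818106] [ 3.14099249e+00  1.84322906e-03 -3.08773110e+00]
```

View pics/s41c.png

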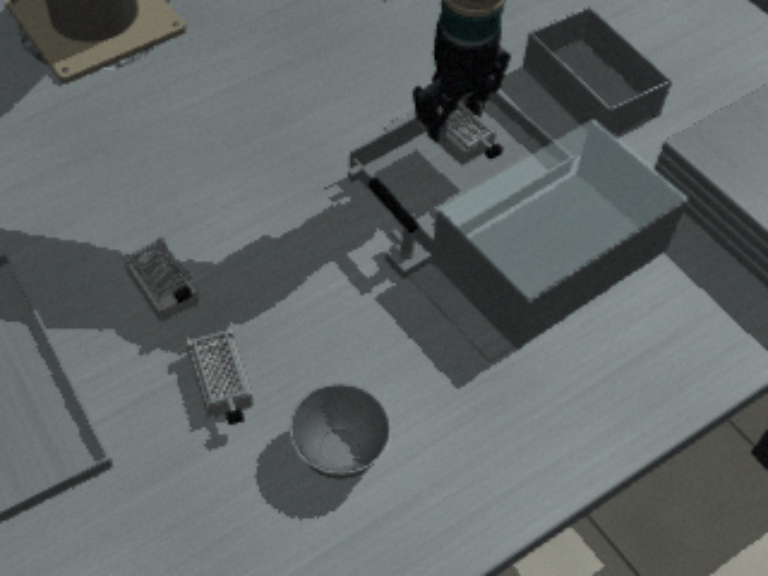

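The scene crop shows A held inside the open drawer at (470,135), with the two others still on the counter. Lower and release.

```bash
python3 -m jog '[{"xyz":[0,0,0.03],"delta_rot":[0,0,0],"grip":0.4},{"xyz":[0,0,0.06],"delta_rot":[0,0,0],"grip":0.4},{"xyz":[0,0,0.085],"delta_rot":[0,0,0],"grip":0.4},{"xyz":[0,0,0.1],"delta_rot":[0,0,0],"grip":0.4},{"xyz":[0,0,0.108],"delta_rot":[0,0,0],"grip":0.4},{"xyz":[0,0,0.108],"delta_rot":[0,0,0],"grip":0.4},{"xyz":[0,0,0.108],"delta_rot":[0,0,0],"grip":0.4}]'
python3 -m jog '[{"xyz":[0,0,0],"delta_rot":[0,0,0],"grip":0.78},{"xyz":[0,0,0],"delta_rot":[0,0,0],"grip":0.78},{"xyz":[0,0,0],"delta_rot":[0,0,0],"grip":0.78},{"xyz":[0,0,-0.05],"delta_rot":[0,0,0],"grip":0.78},{"xyz":[0,0,-0.12],"delta_rot":[0,0,0],"grip":0.78},{"xyz":[0,0,-0.2],"delta_rot":[0,0,0],"grip":0.78},{"xyz":[0,0,-0.28],"delta_rot":[0,0,0],"grip":0.85},{"xyz":[0,0,-0.35],"delta_rot":[0,0,0],"grip":0.9},{"xyz":[0,0,-0.35],"delta_rot":[0,0,0],"grip":0.9},{"xyz":[0,0,-0.35],"delta_rot":[0,0,0],"grip":0.9}]'
python3 - <<'E'
from h import *
s,im,d=snap("wrist","w42");print(s["eef_pos"],s["orientation"])
o,k,P=slicers(s,im,d,zb=(.028,.047),reg=(.468,.635,.16,.37));knobs(np.load("pics/w42.npz"),(.47,.65,.16,.37))
print(togo([.60,-.16,.2],[np.pi,0,np.pi],s))
E
```

```text
clock: 45.92
eef_pos: [0.5297, 0.266, -0.005]
orientation: [3.141, 0.001, -3.086]
ft_force: [-0.4, -0.1, -6.7]
width: 0.618
grip_force: 67.4
clock: 46.75
eef_pos: [0.5324, 0.267, 0.1744]
orientation: [3.139, 0.009, -3.086]
ft_force: [-0.1, 0.0, -0.6]
width: 0.902
grip_force: 0.0
[0.53242697 0.26699808 0.17438146] [ 3.13872895  0.00904964 -3.08584582]
block [0.547 0.267 3.09  0.123 0.054] z90 0.043 5698
block [ 6.3300e-01  2.9700e-01 -8.7519e+01  5.0000e-03  1.2900e-01] z90 0.032 480
knob [0.6   0.27  0.045] 174
knob [0.6   0.27  0.045] top 0.047 174
(array([-0.088, -0.86 , -0.053]), array([0.01, 0.02, 0.11]))
```

A sits squarely in the drawer (rectangle centre (0.547, 0.267), yaw 3°, knob top at 47 mm on the 8 mm floor). Next, look at B and C.

```bash
python3 -m jog '[{"xyz":[-0.328,-0.873,-0.05],"delta_rot":[0,0,0.11],"grip":0.9},{"xyz":[-0.328,-0.873,-0.05],"delta_rot":[0,0,0.11],"grip":0.9},{"xyz":[-0.328,-0.873,-0.05],"delta_rot":[0,0,0.11],"grip":0.9},{"xyz":[-0.328,-0.873,-0.05],"delta_rot":[0,0,0.11],"grip":0.9},{"xyz":[-0.328,-0.873,-0.05],"delta_rot":[0,0,0.11],"grip":0.9},{"xyz":[-0.328,-0.873,-0.05],"delta_rot":[0,0,0.11],"grip":0.9},{"xyz":[-0.328,-0.873,-0.05],"delta_rot":[0,0,0.11],"grip":0.9},{"xyz":[-0.328,-0.873,-0.05],"delta_rot":[0,0,0.11],"grip":0.9},{"xyz":[-0.328,-0.873,-0.05],"delta_rot":[0,0,0.11],"grip":0.9},{"xyz":[-0.328,-0.873,-0.05],"delta_rot":[0,0,0.11],"grip":0.9},{"xyz":[-0.328,-0.873,-0.05],"delta_rot":[0,0,0.11],"grip":0.9},{"xyz":[-0.328,-0.873,-0.05],"delta_rot":[0,0,0.11],"grip":0.9},{"xyz":[-0.328,-0.873,-0.05],"delta_rot":[0,0,0.11],"grip":0.9}]'
python3 - <<'E'
from h import *
s,im,d=snap("wrist","w43");print(s["eef_pos"],s["orientation"])
o,k,P=slicers(s,im,d,zb=(.015,.045),reg=(.4,.75,-.25,-.08))
X,Y,Z=[P[...,i] for i in range(3)]
for nm,m in dict(near=(Y>-.33)&(Y<-.28),far=(Y<-.46)&(Y>-.495)).items():
    q=P[m&(Z>.014)&(Z<.027)&(X>.3)&(X<.7)];print(nm,len(q),[(x,np.median(q[abs(q[:,0]-x)<.02,1]).round(3)) for x in(.38,.44,.5,.56,.62,.66)])
B=[b for b in o if b[0]>.57]
for b in B:
    y=np.radians(b[2]);mid=np.array(b[:2])-.0155*np.array([np.cos(y),np.sin(y)]);print("B mid",mid.round(4),b[2]);print(togo([mid[0],mid[1],.11],[np.pi,0,np.pi+y],s))
E
```

```text
clock: 47.88
eef_pos: [0.7171, -0.1641, 0.1917]
orientation: [3.141, -0.003, 3.135]
ft_force: [-0.3, 0.7, -0.4]
width: 0.904
grip_force: 0.0
[ 0.71709907 -0.16414775  0.1917026 ] [ 3.14108463e+00 -2.86460191e-03  3.13549754e+00]
block [ 5.3600e-01 -1.6600e-01  8.9455e+01  2.3000e-02  1.3000e-02] z90 0.027 324
block [ 5.3600e-01 -1.3400e-01  8.8684e+01  2.0000e-02  1.3000e-02] z90 0.028 293
block [  0.663  -0.16  -15.589   0.055   0.122] z90 0.035 5293
knob [ 0.563 -0.151  0.07 ] 293
knob [ 0.715 -0.174  0.037] 186
near 684 [(0.38, np.float64(nan)), (0.44, np.float64(nan)), (0.5, np.float64(-0.303)), (0.56, np.float64(-0.305)), (0.62, np.float64(-0.309)), (0.66, np.float64(-0.312))]
far 690 [(0.38, np.float64(nan)), (0.44, np.float64(nan)), (0.5, np.float64(-0.475)), (0.56, np.float64(-0.479)), (0.62, np.float64(-0.482)), (0.66, np.float64(-0.483))]
B mid [ 0.6477 -0.1559] -15.588546752929688
(array([0.138, 0.016, 0.164]), array([ 0.  , -0.01,  0.51]))
  return _methods._mean(a, axis=axis, dtype=dtype,
  ret = ret.dtype.type(ret / rcount)
```

```bash
python3 -m jog '[{"xyz":[0.138,0.016,0.164],"delta_rot":[0,0,0.5],"grip":0.9},{"xyz":[0.138,0.016,0.164],"delta_rot":[0,0,0.5],"grip":0.9},{"xyz":[0.138,0.016,0.164],"delta_rot":[0,0,0.5],"grip":0.9},{"xyz":[0.138,0.016,0.164],"delta_rot":[0,0,0.5],"grip":0.9},{"xyz":[0.138,0.016,0.164],"delta_rot":[0,0,0.5],"grip":0.9},{"xyz":[0.138,0.016,0.164],"delta_rot":[0,0,0.5],"grip":0.9},{"xyz":[0.138,0.016,0.23],"delta_rot":[0,0,0.5],"grip":0.9},{"xyz":[0.138,0.016,0.3],"delta_rot":[0,0,0.5],"grip":0.9},{"xyz":[0.138,0.016,0.36],"delta_rot":[0,0,0.5],"grip":0.9},{"xyz":[0.138,0.016,0.395],"delta_rot":[0,0,0.5],"grip":0.9},{"xyz":[0.138,0.016,0.411],"delta_rot":[0,0,0.5],"grip":0.9},{"xyz":[0.138,0.016,0.411],"delta_rot":[0,0,0.5],"grip":0.9},{"xyz":[0.138,0.016,0.411],"delta_rot":[0,0,0.5],"grip":0.9}]'
python3 -m jog '[{"xyz":[0,0,0],"delta_rot":[0,0,0],"grip":0.4},{"xyz":[0,0,0],"delta_rot":[0,0,0],"grip":0.4},{"xyz":[0,0,0],"delta_rot":[0,0,0],"grip":0.4},{"xyz":[0,0,0],"delta_rot":[0,0,0],"grip":0.4},{"xyz":[0,0,0],"delta_rot":[0,0,0],"grip":0.4},{"xyz":[0,0,0],"delta_rot":[0,0,0],"grip":0.4},{"xyz":[0,0,0],"delta_rot":[0,0,0],"grip":0.4},{"xyz":[0,0,0],"delta_rot":[0,0,0],"grip":0.4}]'
python3 -m jog '[{"xyz":[0,0,-0.03],"delta_rot":[0,0,0],"grip":0.4},{"xyz":[0,0,-0.07],"delta_rot":[0,0,0],"grip":0.4},{"xyz":[0,0,-0.1],"delta_rot":[0,0,0],"grip":0.4},{"xyz":[0,0,-0.1],"delta_rot":[0,0,0],"grip":0.4},{"xyz":[0,0,-0.1],"delta_rot":[0,0,0],"grip":0.4}]'
python3 - <<'E'
from h import *
s=observe();print(togo([.581,-.394,.035],[np.pi,0,np.pi-.058],s),s["grip_force"])
E
```

```text
clock: 49.02
eef_pos: [0.6505, -0.1531, -0.0093]
orientation: [-3.141, 0.003, 2.879]
ft_force: [0.2, 0.2, -0.0]
width: 0.896
grip_force: 0.0
clock: 49.68
eef_pos: [0.651, -0.1558, -0.0071]
orientation: [-3.137, 0.007, 2.877]
ft_force: [-0.8, -3.3, 4.6]
width: 0.613
grip_force: 67.0
clock: 50.1
eef_pos: [0.649, -0.1529, 0.0398]
orientation: [3.141, 0.002, 2.878]
ft_force: [-0.2, 0.1, -7.6]
width: 0.608
grip_force: 65.7
(array([ 0.006, -0.501,  0.01 ]), array([-0.  ,  0.  , -0.39])) 65.70907473564148
```

```bash
python3 -m jog '[{"xyz":[0,-0.07,0],"delta_rot":[0,0,-0.05],"grip":0.4},{"xyz":[0,-0.14,0],"delta_rot":[0,0,-0.1],"grip":0.4},{"xyz":[0,-0.21,0],"delta_rot":[0,0,-0.2],"grip":0.4},{"xyz":[0,-0.28,0],"delta_rot":[0,0,-0.3],"grip":0.4},{"xyz":[0.006,-0.35,0],"delta_rot":[0,0,-0.39],"grip":0.4},{"xyz":[0.006,-0.42,0],"delta_rot":[0,0,-0.39],"grip":0.4},{"xyz":[0.006,-0.48,0],"delta_rot":[0,0,-0.39],"grip":0.4},{"xyz":[0.006,-0.501,0],"delta_rot":[0,0,-0.39],"grip":0.4},{"xyz":[0.006,-0.501,0],"delta_rot":[0,0,-0.39],"grip":0.4},{"xyz":[0.006,-0.501,0],"delta_rot":[0,0,-0.39],"grip":0.4},{"xyz":[0.006,-0.501,0],"delta_rot":[0,0,-0.39],"grip":0.4}]'
python3 - <<'E'
from h import *
s=observe();print(togo([.581,-.394,-.005],[np.pi,0,np.pi-.058],s),s["grip_force"])
E
```

```text
clock: 51.02
eef_pos: [0.5791, -0.392, 0.0373]
orientation: [3.139, -0.003, 3.083]
ft_force: [-0.1, 1.1, -7.1]
width: 0.613
grip_force: 66.1
(array([-0.004, -0.004,  0.085]), array([ 0.01, -0.  , -0.  ])) 66.12467765808105
```

```bash
python3 -m jog '[{"xyz":[0,0,0.03],"delta_rot":[0,0,0],"grip":0.4},{"xyz":[0,0,0.055],"delta_rot":[0,0,0],"grip":0.4},{"xyz":[0,0,0.072],"delta_rot":[0,0,0],"grip":0.4},{"xyz":[0,0,0.082],"delta_rot":[0,0,0],"grip":0.4},{"xyz":[0,0,0.086],"delta_rot":[0,0,0],"grip":0.4},{"xyz":[0,0,0.086],"delta_rot":[0,0,0],"grip":0.4},{"xyz":[0,0,0.086],"delta_rot":[0,0,0],"grip":0.4}]'
python3 -m jog '[{"xyz":[0,0,0],"delta_rot":[0,0,0],"grip":0.8},{"xyz":[0,0,0],"delta_rot":[0,0,0],"grip":0.8},{"xyz":[0,0,0],"delta_rot":[0,0,0],"grip":0.8},{"xyz":[0,0,-0.05],"delta_rot":[0,0,0],"grip":0.8},{"xyz":[0,0,-0.12],"delta_rot":[0,0,0],"grip":0.8},{"xyz":[0,0,-0.2],"delta_rot":[0,0,0],"grip":0.85},{"xyz":[0,0,-0.28],"delta_rot":[0,0,0],"grip":0.9},{"xyz":[0,0,-0.36],"delta_rot":[0,0,0],"grip":0.9},{"xyz":[0,0,-0.4],"delta_rot":[0,0,0],"grip":0.9},{"xyz":[0,0,-0.4],"delta_rot":[0,0,0],"grip":0.9},{"xyz":[0,0,-0.4],"delta_rot":[0,0,0],"grip":0.9}]'
python3 - <<'E'
from h import *
s,im,d=snap("wrist","w44");print(s["eef_pos"],s["orientation"])
o,k,P=slicers(s,im,d,zb=(.022,.045),reg=(.40,.68,-.47,-.08))
print("above C view",togo([.62,-.151,.2],[np.pi,0,np.pi],s))
E
```

```text
clock: 51.6
eef_pos: [0.5802, -0.393, -0.0038]
orientation: [3.141, -0.0, 3.083]
ft_force: [-0.3, 0.6, -6.0]
width: 0.609
grip_force: 66.3
clock: 52.52
eef_pos: [0.5818, -0.3954, 0.1997]
orientation: [-3.137, 0.006, 3.082]
ft_force: [-0.5, 0.6, -0.0]
width: 0.897
grip_force: 0.0
[ 0.58180967 -0.39539414  0.19974132] [-3.13744611  0.00559813  3.08197698]
block [ 0.496 -0.152  0.097  0.092  0.054] z90 0.041 2143
block [ 0.593 -0.394 -2.978  0.054  0.121] z90 0.038 4820
knob [ 0.56  -0.155  0.069] 180
knob [ 0.646 -0.396  0.04 ] 162
above C view (array([-0.047,  0.492, -0.002]), array([-0.01,  0.01, -0.11]))
```

B stands flat on the tray. Now C.

```bash
python3 -m jog '[{"xyz":[0.2,0.476,0],"delta_rot":[0,0,-0.09],"grip":0.9},{"xyz":[0.2,0.476,0],"delta_rot":[0,0,-0.09],"grip":0.9},{"xyz":[0.2,0.476,0],"delta_rot":[0,0,-0.09],"grip":0.9},{"xyz":[0.2,0.476,0],"delta_rot":[0,0,-0.09],"grip":0.9},{"xyz":[0.2,0.476,0],"delta_rot":[0,0,-0.09],"grip":0.9},{"xyz":[0.2,0.476,0.06],"delta_rot":[0,0,-0.09],"grip":0.9},{"xyz":[0.2,0.476,0.12],"delta_rot":[0,0,-0.09],"grip":0.9},{"xyz":[0.2,0.476,0.18],"delta_rot":[0,0,-0.09],"grip":0.9},{"xyz":[0.2,0.476,0.18],"delta_rot":[0,0,-0.09],"grip":0.9},{"xyz":[0.2,0.476,0.18],"delta_rot":[0,0,-0.09],"grip":0.9},{"xyz":[0.2,0.476,0.18],"delta_rot":[0,0,-0.09],"grip":0.9}]'
python3 - <<'E'
from h import *
s,im,d=snap("wrist","w45");print(s["eef_pos"],s["orientation"])
P=cloud("wrist",d,s);q=P[np.isfinite(P[...,2])];c=np.array([.496,-.152]);r=q[:,0]-c[0];w=q[:,1]-c[1]
b=(abs(r)<.07)&(abs(w)<.05)&(q[:,2]>.012)&(q[:,2]<.034);print(np.percentile(r[b],[1,99]),np.percentile(w[b],[1,99]))
for a in(-.03,-.01,.01,.03):
    e=b&(abs(r-a)<.008);print(a,np.percentile(w[e],[2,98]).round(4))
E
```

```text
clock: 53.48
eef_pos: [0.495, -0.1509, 0.1065]
orientation: [-3.141, 0.0, 3.129]
ft_force: [0.4, 0.0, -0.4]
width: 0.902
grip_force: 0.0
[ 0.49498197 -0.15094789  0.10653536] [-3.14140608e+00  1.59031930e-04  3.12867288e+00]
[-0.04623577  0.04423094] [-0.02544186  0.02795124]
-0.03 [-0.0249  0.0273]
-0.01 [-0.0251  0.0281]
0.01 [-0.0252  0.0277]
0.03 [-0.0252  0.0275]
```

```bash
python3 -m jog '[{"xyz":[0,0,0.06],"delta_rot":[0,0,0],"grip":0.9},{"xyz":[0,0,0.12],"delta_rot":[0,0,0],"grip":0.9},{"xyz":[0,0,0.18],"delta_rot":[0,0,0],"grip":0.9},{"xyz":[0,0,0.22],"delta_rot":[0,0,0],"grip":0.9},{"xyz":[0,0,0.234],"delta_rot":[0,0,0],"grip":0.9},{"xyz":[0,0,0.234],"delta_rot":[0,0,0],"grip":0.9},{"xyz":[0,0,0.234],"delta_rot":[0,0,0],"grip":0.9}]'
python3 -m jog '[{"xyz":[0,0,0],"delta_rot":[0,0,0],"grip":0.4},{"xyz":[0,0,0],"delta_rot":[0,0,0],"grip":0.4},{"xyz":[0,0,0],"delta_rot":[0,0,0],"grip":0.4},{"xyz":[0,0,0],"delta_rot":[0,0,0],"grip":0.4},{"xyz":[0,0,0],"delta_rot":[0,0,0],"grip":0.4},{"xyz":[0,0,0],"delta_rot":[0,0,0],"grip":0.4},{"xyz":[0,0,0],"delta_rot":[0,0,0],"grip":0.4},{"xyz":[0,0,0],"delta_rot":[0,0,0],"grip":0.4}]'
python3 -m jog '[{"xyz":[0,0,-0.03],"delta_rot":[0,0,0],"grip":0.4},{"xyz":[0,0,-0.07],"delta_rot":[0,0,0],"grip":0.4},{"xyz":[0,0,-0.1],"delta_rot":[0,0,0],"grip":0.4},{"xyz":[0,0,-0.1],"delta_rot":[0,0,0],"grip":0.4},{"xyz":[0,0,-0.1],"delta_rot":[0,0,0],"grip":0.4}]'
python3 - <<'E'
from h import *
s=observe();print(togo([.417,-.384,.039],[np.pi,0,np.pi-.058],s),s["grip_force"])
E
```

```text
clock: 54.12
eef_pos: [0.4962, -0.1515, -0.0094]
orientation: [-3.141, 0.002, 3.129]
ft_force: [-0.3, 0.5, -0.1]
width: 0.9
grip_force: 0.0
clock: 54.78
eef_pos: [0.4967, -0.151, -0.0085]
orientation: [-3.141, 0.004, 3.129]
ft_force: [-0.3, 0.9, 4.9]
width: 0.614
grip_force: 64.8
clock: 55.2
eef_pos: [0.495, -0.1506, 0.0398]
orientation: [-3.141, 0.002, 3.129]
ft_force: [-0.0, -0.5, -6.7]
width: 0.611
grip_force: 66.8
(array([ 0.15 , -0.469,  0.002]), array([-0.  ,  0.  ,  0.09])) 66.84348106384277
```

```bash
python3 -m jog '[{"xyz":[0.04,-0.06,0],"delta_rot":[0,0,0.03],"grip":0.4},{"xyz":[0.08,-0.12,0],"delta_rot":[0,0,0.06],"grip":0.4},{"xyz":[0.11,-0.18,0],"delta_rot":[0,0,0.09],"grip":0.4},{"xyz":[0.14,-0.24,0],"delta_rot":[0,0,0.09],"grip":0.4},{"xyz":[0.15,-0.31,0],"delta_rot":[0,0,0.09],"grip":0.4},{"xyz":[0.15,-0.38,0],"delta_rot":[0,0,0.09],"grip":0.4},{"xyz":[0.15,-0.44,0],"delta_rot":[0,0,0.09],"grip":0.4},{"xyz":[0.15,-0.469,0],"delta_rot":[0,0,0.09],"grip":0.4},{"xyz":[0.15,-0.469,0],"delta_rot":[0,0,0.09],"grip":0.4},{"xyz":[0.15,-0.469,0],"delta_rot":[0,0,0.09],"grip":0.4},{"xyz":[0.15,-0.469,0],"delta_rot":[0,0,0.09],"grip":0.4}]'
python3 - <<'E'
from h import *
s,im,d=snap("wrist","w46");print(s["eef_pos"],s["orientation"],s["grip_force"])
P=cloud("wrist",d,s);Z=P[...,2];q=P[np.isfinite(Z)&(abs(P[...,0]-s["eef_pos"][0])<.07)&(abs(P[...,1]-s["eef_pos"][1])<.027)&(Z>.03)&(Z<.14)];print(np.percentile(q,[1,50,99],axis=0).round(3))
E
```

```text
clock: 56.12
eef_pos: [0.4152, -0.3817, 0.0374]
orientation: [3.138, -0.003, 3.082]
ft_force: [-0.0, 0.3, -7.0]
width: 0.611
grip_force: 67.1
[ 0.41518994 -0.38172152  0.03741463] [ 3.13792118e+00 -2.89307258e-03  3.08229809e+00] 67.11042881011963
[[ 0.368 -0.408  0.054]
 [ 0.403 -0.382  0.081]
 [ 0.456 -0.355  0.139]]
```

Lower .043 and release, then up.

```bash
python3 -m jog '[{"xyz":[0,0,0.03],"delta_rot":[0,0,0],"grip":0.4},{"xyz":[0,0,0.055],"delta_rot":[0,0,0],"grip":0.4},{"xyz":[0,0,0.072],"delta_rot":[0,0,0],"grip":0.4},{"xyz":[0,0,0.082],"delta_rot":[0,0,0],"grip":0.4},{"xyz":[0,0,0.087],"delta_rot":[0,0,0],"grip":0.4},{"xyz":[0,0,0.087],"delta_rot":[0,0,0],"grip":0.4},{"xyz":[0,0,0.087],"delta_rot":[0,0,0],"grip":0.4}]'
python3 -m jog '[{"xyz":[0,0,0],"delta_rot":[0,0,0],"grip":0.8},{"xyz":[0,0,0],"delta_rot":[0,0,0],"grip":0.8},{"xyz":[0,0,0],"delta_rot":[0,0,0],"grip":0.8},{"xyz":[0,0,-0.05],"delta_rot":[0,0,0],"grip":0.8},{"xyz":[0,0,-0.12],"delta_rot":[0,0,0],"grip":0.8},{"xyz":[0,0,-0.2],"delta_rot":[0,0,0],"grip":0.8},{"xyz":[0,0,-0.28],"delta_rot":[0,0,0],"grip":0.4},{"xyz":[-0.08,0.06,-0.36],"delta_rot":[0,0,0],"grip":0},{"xyz":[-0.16,0.12,-0.4],"delta_rot":[0,0,0],"grip":0},{"xyz":[-0.24,0.18,-0.44],"delta_rot":[0,0,0],"grip":0},{"xyz":[-0.3,0.22,-0.48],"delta_rot":[0,0,0],"grip":0},{"xyz":[-0.3,0.22,-0.48],"delta_rot":[0,0,0],"grip":0},{"xyz":[-0.3,0.22,-0.48],"delta_rot":[0,0,0],"grip":0}]'
python3 - <<'E'
from h import *
s,im,d=snap("wrist","w47");print(s["eef_pos"],s["orientation"])
o,k,P=slicers(s,im,d,zb=(.022,.045),reg=(.34,.68,-.47,-.08))
print("drawer front view",togo([.34,.2,.16],[np.pi,0,np.pi+.058],s))
E
```

```text
clock: 56.75
eef_pos: [0.417, -0.3841, -0.004]
orientation: [-3.141, 0.001, 3.082]
ft_force: [-0.3, -0.9, -6.1]
width: 0.617
grip_force: 67.1
clock: 57.83
eef_pos: [0.58, -0.2815, 0.2414]
orientation: [-3.138, 0.012, 3.087]
ft_force: [-0.1, -0.5, 0.7]
width: 0.0
grip_force: 0.0
[ 0.57998318 -0.28146438  0.24136464] [-3.13820548  0.01154631  3.08713177]
block [ 0.416 -0.384 -3.033  0.054  0.093] z90 0.041 2605
block [ 0.593 -0.394 -3.871  0.055  0.122] z90 0.038 3548
knob [ 0.482 -0.385  0.073] 192
knob [ 0.646 -0.394  0.04 ] 117
drawer front view (array([0.534, 0.936, 0.153]), array([-0.01,  0.02, -0.21]))
```

View pics/w47.png

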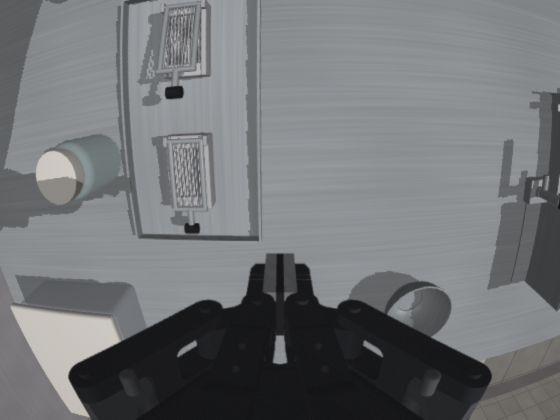

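Both binding slicers stand on the tray at (181,42) and (189,180). Now I'll go to the drawer front.

```bash
python3 -m jog '[{"xyz":[0.389,0.7,0],"delta_rot":[0,0,-0.215],"grip":0},{"xyz":[0.389,0.7,0],"delta_rot":[0,0,-0.215],"grip":0},{"xyz":[0.389,0.7,0],"delta_rot":[0,0,-0.215],"grip":0},{"xyz":[0.389,0.7,0],"delta_rot":[0,0,-0.215],"grip":0},{"xyz":[0.389,0.7,0],"delta_rot":[0,0,-0.215],"grip":0},{"xyz":[0.389,0.7,0],"delta_rot":[0,0,-0.215],"grip":0},{"xyz":[0.389,0.7,0],"delta_rot":[0,0,-0.215],"grip":0},{"xyz":[0.389,0.7,0],"delta_rot":[0,0,-0.215],"grip":0},{"xyz":[0.389,0.7,0],"delta_rot":[0,0,-0.215],"grip":0},{"xyz":[0.389,0.7,0],"delta_rot":[0,0,-0.215],"grip":0},{"xyz":[0.389,0.7,0],"delta_rot":[0,0,-0.215],"grip":0},{"xyz":[0.389,0.7,0],"delta_rot":[0,0,-0.215],"grip":0}]'
python3 - <<'E'
from h import *
print(togo([.415,.262,.011],[np.pi,0,np.pi+.058]))
E
```

```text
clock: 58.88
eef_pos: [0.3985, 0.0782, 0.2356]
orientation: [-3.141, 0.001, -3.087]
ft_force: [-0.1, -0.2, -0.3]
width: 0.001
grip_force: 0.0
(array([-0.053,  0.366,  0.449]), array([-0.  ,  0.  , -0.01]))
```

```bash
python3 -m jog '[{"xyz":[-0.053,0.366,0],"delta_rot":[0,0,0],"grip":0},{"xyz":[-0.053,0.366,0],"delta_rot":[0,0,0],"grip":0},{"xyz":[-0.053,0.366,0],"delta_rot":[0,0,0],"grip":0},{"xyz":[-0.053,0.366,0.08],"delta_rot":[0,0,0],"grip":0},{"xyz":[-0.053,0.366,0.16],"delta_rot":[0,0,0],"grip":0},{"xyz":[-0.053,0.366,0.24],"delta_rot":[0,0,0],"grip":0},{"xyz":[-0.053,0.366,0.32],"delta_rot":[0,0,0],"grip":0},{"xyz":[-0.053,0.366,0.39],"delta_rot":[0,0,0],"grip":0},{"xyz":[-0.053,0.366,0.43],"delta_rot":[0,0,0],"grip":0},{"xyz":[-0.053,0.366,0.449],"delta_rot":[0,0,0],"grip":0},{"xyz":[-0.053,0.366,0.449],"delta_rot":[0,0,0],"grip":0},{"xyz":[-0.053,0.366,0.449],"delta_rot":[0,0,0],"grip":0}]'
python3 -m jog '[{"xyz":[-0.03,0,0],"delta_rot":[0,0,0],"grip":0},{"xyz":[-0.05,0,0],"delta_rot":[0,0,0],"grip":0},{"xyz":[-0.06,0,0],"delta_rot":[0,0,0],"grip":0},{"xyz":[-0.07,0,0],"delta_rot":[0,0,0],"grip":0},{"xyz":[-0.08,0,0],"delta_rot":[0,0,0],"grip":0},{"xyz":[-0.095,0,0],"delta_rot":[0,0,0],"grip":0},{"xyz":[-0.11,0,0],"delta_rot":[0,0,0],"grip":0},{"xyz":[-0.125,0,0],"delta_rot":[0,0,0],"grip":0},{"xyz":[-0.14,0,0],"delta_rot":[0,0,0],"grip":0},{"xyz":[-0.14,0,0],"delta_rot":[0,0,0],"grip":0}]'
python3 - <<'E'
from h import *
s,im,d=snap("wrist","w48");print(s["eef_pos"],s["ft_force"])
s,im,d=snap("scene","s48");P=cloud("scene",d);X,Y,Z=[P[...,i] for i in range(3)];q=P[(Z>.038)&(Z<.052)&(X>.42)&(X<.63)&(Y>.145)&(Y<.21)];print(len(q),np.percentile(q[:,0],[5,50,95]))
E
```

```text
clock: 59.88
eef_pos: [0.4176, 0.2615, 0.0117]
orientation: [-3.142, 0.001, -3.09]
ft_force: [-0.6, 0.1, -0.4]
width: -0.002
grip_force: 0.0
clock: 60.72
eef_pos: [0.4887, 0.2662, 0.0114]
orientation: [3.141, 0.003, -3.089]
ft_force: [1.1, 0.3, -0.1]
width: 0.006
grip_force: 0.0
[0.48874521 0.2662072  0.01137312] [ 1.10964066  0.34136602 -0.10367011]
56 [0.50582003 0.51056481 0.51322923]
```

```bash
python3 -m jog '[{"xyz":[-0.015,0,0],"delta_rot":[0,0,0],"grip":0},{"xyz":[-0.03,0,0],"delta_rot":[0,0,0],"grip":0},{"xyz":[-0.045,0,0],"delta_rot":[0,0,0],"grip":0},{"xyz":[-0.06,0,0],"delta_rot":[0,0,0],"grip":0},{"xyz":[-0.075,0,0],"delta_rot":[0,0,0],"grip":0},{"xyz":[-0.09,0,0],"delta_rot":[0,0,0],"grip":0},{"xyz":[-0.105,0,0],"delta_rot":[0,0,0],"grip":0},{"xyz":[-0.12,0,0],"delta_rot":[0,0,0],"grip":0},{"xyz":[-0.135,0,0],"delta_rot":[0,0,0],"grip":0},{"xyz":[-0.15,0,0],"delta_rot":[0,0,0],"grip":0},{"xyz":[-0.165,0,0],"delta_rot":[0,0,0],"grip":0},{"xyz":[-0.18,0,0],"delta_rot":[0,0,0],"grip":0},{"xyz":[-0.195,0,0],"delta_rot":[0,0,0],"grip":0},{"xyz":[-0.205,0,0],"delta_rot":[0,0,0],"grip":0},{"xyz":[-0.212,0,0],"delta_rot":[0,0,0],"grip":0},{"xyz":[-0.212,0,0],"delta_rot":[0,0,0],"grip":0},{"xyz":[-0.212,0,0],"delta_rot":[0,0,0],"grip":0}]'
python3 -m jog '[{"xyz":[-0.005,0,0],"delta_rot":[0,0,0],"grip":0},{"xyz":[-0.01,0,0],"delta_rot":[0,0,0],"grip":0},{"xyz":[-0.01,0,0],"delta_rot":[0,0,0],"grip":0}]'
python3 -m jog '[{"xyz":[-0.003,0,0],"delta_rot":[0,0,0],"grip":0},{"xyz":[-0.006,0,0],"delta_rot":[0,0,0],"grip":0},{"xyz":[-0.006,0,0],"delta_rot":[0,0,0],"grip":0}]'
```

```text
clock: 62.23
eef_pos: [0.5918, 0.2716, 0.0113]
orientation: [3.141, -0.0, -3.088]
ft_force: [-2.2, -0.5, 1.0]
width: -0.003
grip_force: 1.2
clock: 62.48
eef_pos: [0.5949, 0.2717, 0.0111]
orientation: [3.141, -0.004, -3.088]
ft_force: [-6.1, -0.9, 4.9]
width: 0.001
grip_force: 3.2
clock: 62.73
eef_pos: [0.5966, 0.2718, 0.0111]
orientation: [3.142, -0.006, -3.088]
ft_force: [-9.4, 0.1, 6.9]
width: -0.003
grip_force: 4.3
```

The drawer is on its seal (9 N). I'll push the last 3 mm, then retreat and go to the lever's outer side.

```bash
python3 -m jog '[{"xyz":[-0.004,0,0],"delta_rot":[0,0,0],"grip":0},{"xyz":[-0.007,0,0],"delta_rot":[0,0,0],"grip":0},{"xyz":[-0.007,0,0],"delta_rot":[0,0,0],"grip":0}]'
python3 -m jog '[{"xyz":[0.01,0,0],"delta_rot":[0,0,0],"grip":0},{"xyz":[0.04,0,0],"delta_rot":[0,0,0],"grip":0},{"xyz":[0.08,0,-0.05],"delta_rot":[0,0,0],"grip":0},{"xyz":[0.1,0,-0.13],"delta_rot":[0,0,0],"grip":0},{"xyz":[0.1,0,-0.21],"delta_rot":[0,0,0],"grip":0},{"xyz":[0.1,0,-0.29],"delta_rot":[0,0,0],"grip":0},{"xyz":[0.1,0,-0.32],"delta_rot":[0,0,0],"grip":0},{"xyz":[0.1,0,-0.32],"delta_rot":[0,0,0],"grip":0},{"xyz":[0.1,0,-0.32],"delta_rot":[0,0,0],"grip":0}]'
python3 - <<'E'
from h import *
print(togo([.568,.074,.17],[np.pi,0,np.pi+.058]))
s,im,d=snap("scene","s49");P=cloud("scene",d);X,Y,Z=[P[...,i] for i in range(3)];v=im.max(2)
q=P[(Z>.038)&(Z<.052)&(X>.42)&(X<.64)&(Y>.145)&(Y<.38)];print("plate",len(q),np.percentile(q[:,0],[5,50,95]),np.percentile(q[:,1],[5,95]))
q=P[(Z>.06)&(Z<.095)&(X>.5)&(X<.68)&(Y>.09)&(Y<.16)&(v<70)];print("lever",len(q),q.mean(0),cv2.minAreaRect(q[:,:2].astype(np.float32)))
E
```

```text
clock: 62.98
eef_pos: [0.5975, 0.2718, 0.011]
orientation: [3.142, -0.011, -3.087]
ft_force: [-12.7, -0.3, 9.3]
width: -0.003
grip_force: 6.7
clock: 63.73
eef_pos: [0.5553, 0.27, 0.1731]
orientation: [3.14, 0.005, -3.088]
ft_force: [-0.4, 0.1, -1.2]
width: -0.003
grip_force: 0.0
(array([-0.005, -0.393,  0.006]), array([ 0.  ,  0.01, -0.01]))
plate 250 [0.58479738 0.5946661  0.60251505] [0.15551495 0.36090399]
lever 229 [0.61767804 0.13219449 0.08111845] ((0.615769624710083, 0.12977802753448486), (0.13432615995407104, 0.0335162989795208), 12.648198127746582)
```

```bash
python3 -m jog '[{"xyz":[-0.005,-0.393,0],"delta_rot":[0,0,0],"grip":0},{"xyz":[-0.005,-0.393,0],"delta_rot":[0,0,0],"grip":0},{"xyz":[-0.005,-0.393,0],"delta_rot":[0,0,0],"grip":0},{"xyz":[-0.005,-0.393,0],"delta_rot":[0,0,0],"grip":0},{"xyz":[-0.005,-0.393,0],"delta_rot":[0,0,0],"grip":0},{"xyz":[-0.005,-0.393,0],"delta_rot":[0,0,0],"grip":0},{"xyz":[-0.005,-0.393,0],"delta_rot":[0,0,0],"grip":0},{"xyz":[-0.005,-0.393,0.07],"delta_rot":[0,0,0],"grip":0},{"xyz":[-0.005,-0.393,0.14],"delta_rot":[0,0,0],"grip":0},{"xyz":[-0.005,-0.393,0.21],"delta_rot":[0,0,0],"grip":0},{"xyz":[-0.005,-0.393,0.275],"delta_rot":[0,0,0],"grip":0},{"xyz":[-0.005,-0.393,0.275],"delta_rot":[0,0,0],"grip":0},{"xyz":[-0.005,-0.393,0.275],"delta_rot":[0,0,0],"grip":0}]'
python3 -m jog '[{"xyz":[0,0.025,0],"delta_rot":[0,0,0],"grip":0},{"xyz":[0,0.047,0],"delta_rot":[0,0,0],"grip":0},{"xyz":[0.004,0.062,0],"delta_rot":[0,0,0],"grip":0},{"xyz":[0.008,0.078,0],"delta_rot":[0,0,0],"grip":0},{"xyz":[0.009,0.095,0],"delta_rot":[0,0,0],"grip":0},{"xyz":[0.008,0.112,0],"delta_rot":[0,0,0],"grip":0},{"xyz":[0.003,0.13,0],"delta_rot":[0,0,0],"grip":0},{"xyz":[-0.003,0.147,0],"delta_rot":[0,0,0],"grip":0},{"xyz":[-0.003,0.147,0],"delta_rot":[0,0,0],"grip":0},{"xyz":[-0.003,0.147,0],"delta_rot":[0,0,0],"grip":0}]'
python3 - <<'E'
from h import *
s,im,d=snap("wrist","w50");print(s["eef_pos"])
cv2.imwrite("pics/w50c.png",im[:,:,::-1])
E
```

```text
clock: 64.87
eef_pos: [0.5631, 0.0744, 0.0309]
orientation: [3.141, -0.007, -3.087]
ft_force: [0.6, 0.3, 0.7]
width: 0.001
grip_force: 0.0
clock: 65.7
eef_pos: [0.5635, 0.1483, 0.0332]
orientation: [3.139, -0.001, -3.087]
ft_force: [0.2, 0.9, 0.2]
width: 0.001
grip_force: 0.0
[0.56348071 0.14832571 0.03323384]
```

View pics/w50c.png

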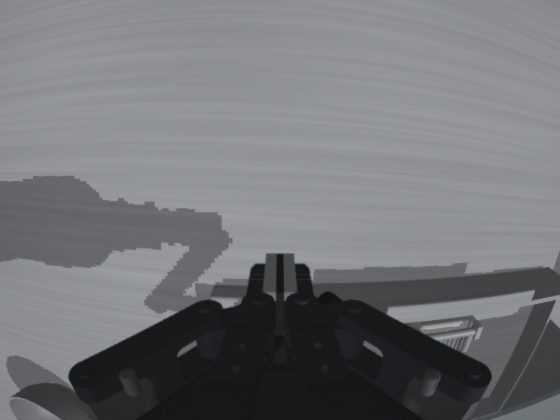

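```bash
python3 -m jog '[{"xyz":[-0.009,0.017,0],"delta_rot":[0,0,0],"grip":0},{"xyz":[-0.021,0.032,0],"delta_rot":[0,0,0],"grip":0},{"xyz":[-0.036,0.046,0],"delta_rot":[0,0,0],"grip":0},{"xyz":[-0.052,0.058,0],"delta_rot":[0,0,0],"grip":0},{"xyz":[-0.052,0.058,0],"delta_rot":[0,0,0],"grip":0}]'
python3 -m jog '[{"xyz":[-0.013,0.006,0],"delta_rot":[0,0,0],"grip":0},{"xyz":[-0.026,0.011,0],"delta_rot":[0,0,0],"grip":0},{"xyz":[-0.039,0.015,0],"delta_rot":[0,0,0],"grip":0},{"xyz":[-0.039,0.015,0],"delta_rot":[0,0,0],"grip":0},{"xyz":[-0.039,0.015,0],"delta_rot":[0,0,0],"grip":0}]'
python3 - <<'E'
from h import *
s,im,d=snap("scene","s51");P=cloud("scene",d);X,Y,Z=[P[...,i] for i in range(3)];v=im.max(2)
cv2.imwrite("pics/s51c.png",cv2.resize(im[110:270,270:450,::-1],None,fx=4,fy=3.7))
E
```

```text
clock: 66.17
eef_pos: [0.5895, 0.1787, 0.0331]
orientation: [3.14, -0.0, -3.088]
ft_force: [0.1, -0.8, -0.0]
width: 0.002
grip_force: 0.1
clock: 66.58
eef_pos: [0.6065, 0.1859, 0.0328]
orientation: [3.141, -0.003, -3.088]
ft_force: [-3.0, -2.1, -0.8]
width: 0.001
grip_force: 1.6
```

View pics/s51c.png

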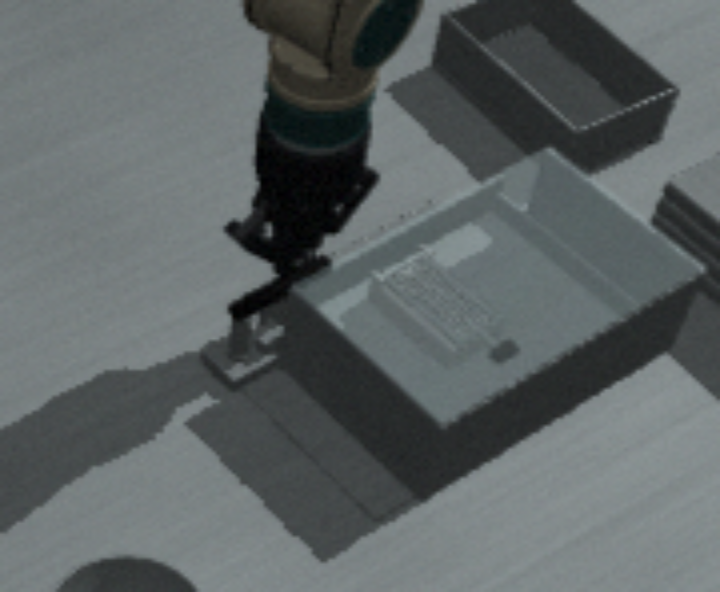

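The lever is nearly across the front, at (280,285), with the finger behind it. I'll push on to its stop.

```bash
for i in 1 2; do python3 -m jog '[{"xyz":[-0.005,0.0,0],"delta_rot":[0,0,0],"grip":0},{"xyz":[-0.008,0.0,0],"delta_rot":[0,0,0],"grip":0},{"xyz":[-0.008,0.0,0],"delta_rot":[0,0,0],"grip":0}]'; done
python3 - <<'E'
from h import *
s,im,d=snap("scene","s52");P=cloud("scene",d);X,Y,Z=[P[...,i] for i in range(3)];v=im.max(2)
q=P[(Z>.066)&(Z<.092)&(X>.59)&(X<.66)&(Y>.1)&(Y<.225)&(v<70)];print("lever",len(q),q.mean(0),cv2.minAreaRect(q[:,:2].astype(np.float32)))
E
```

```text
clock: 66.88
eef_pos: [0.6065, 0.186, 0.0329]
orientation: [3.141, -0.01, -3.088]
ft_force: [-11.5, -2.4, 4.7]
width: 0.0
grip_force: 5.9
clock: 67.13
eef_pos: [0.6063, 0.186, 0.0328]
orientation: [3.141, -0.017, -3.087]
ft_force: [-19.8, -2.9, 12.6]
width: 0.001
grip_force: 10.1
lever 181 [0.62795876 0.15403601 0.0831007 ] ((0.6223475933074951, 0.15896594524383545), (0.05213348567485809, 0.07981683313846588), 32.839298248291016)
```

It stands against something firm (20 N, no motion). I'll back off and check the lever angle and the drawer.

```bash
python3 -m jog '[{"xyz":[0.03,0,0],"delta_rot":[0,0,0],"grip":0},{"xyz":[0.08,0,0],"delta_rot":[0,0,0],"grip":0},{"xyz":[0.14,0,-0.03],"delta_rot":[0,0,0],"grip":0},{"xyz":[0.18,0,-0.1],"delta_rot":[0,0,0],"grip":0},{"xyz":[0.1,0,-0.18],"delta_rot":[0,0,0],"grip":0},{"xyz":[0,0,-0.26],"delta_rot":[0,0,0],"grip":0},{"xyz":[-0.08,0,-0.34],"delta_rot":[0,0,0],"grip":0},{"xyz":[-0.16,0,-0.4],"delta_rot":[0,0,0],"grip":0},{"xyz":[-0.24,0,-0.46],"delta_rot":[0,0,0],"grip":0},{"xyz":[-0.3,0,-0.46],"delta_rot":[0,0,0],"grip":0},{"xyz":[-0.3,0,-0.46],"delta_rot":[0,0,0],"grip":0},{"xyz":[-0.3,0,-0.46],"delta_rot":[0,0,0],"grip":0}]'
python3 - <<'E'
from h import *
s,im,d=snap("wrist","w53");P=cloud("wrist",d,s);X,Y,Z=[P[...,i] for i in range(3)];v=im.max(2)
m=(Z>.066)&(Z<.092)&(X>.53)&(X<.7)&(Y>.09)&(Y<.25)&(v<65);q=P[m];print("lever",len(q),q.mean(0),cv2.minAreaRect(q[:,:2].astype(np.float32)))
m=(Z>.04)&(Z<.053)&(X>.55)&(X<.66)&(Y>.14)&(Y<.40);q=P[m]
print("plate",[(y,np.percentile(q[abs(q[:,1]-y)<.02,0],[5,50,95]).round(4).tolist()) for y in(.18,.22,.26,.30,.34,.37) if (abs(q[:,1]-y)<.02).sum()>5])
m=(Z>.095)&(Z<.115)&(X>.6)&(Y>.18)&(Y<.36);print("hood front",np.nanpercentile(P[m][:,0],[1,3]))
print(s["eef_pos"],s["clock"])
E
```

```text
clock: 68.18
eef_pos: [0.7731, 0.1951, 0.2677]
orientation: [3.139, 0.013, -3.089]
ft_force: [0.0, -1.0, 0.3]
width: -0.001
grip_force: 0.0
lever 1023 [0.627571   0.15957286 0.08270849] ((0.6271576285362244, 0.1600182205438614), (0.013509375974535942, 0.08846034854650497), 2.8431575298309326)
plate [(0.22, [0.6029, 0.6102, 0.6157]), (0.26, [0.6014, 0.608, 0.6142]), (0.3, [0.5999, 0.6066, 0.6125]), (0.34, [0.5991, 0.6074, 0.6104]), (0.37, [0.6045, 0.6072, 0.6093])]
hood front [0.64276421 0.6463697 ]
[0.77310211 0.19508159 0.26765753] 68.1833
```

View pics/w53.png

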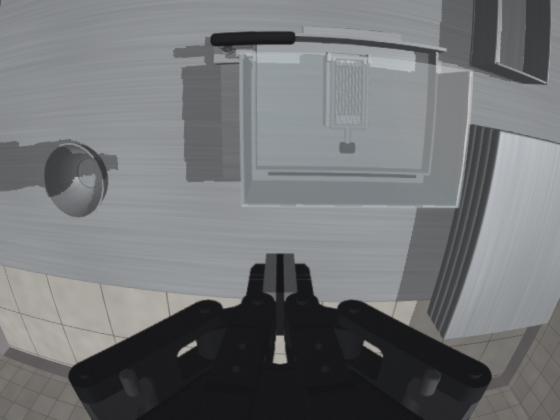

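The lever lies across the front at (253,39), 92.8° in the world against 93.3° expected, and A shows through the hood at (347,92). I'll compare the drawer plate with its position before locking, and check all the objects.

```bash
python3 - <<'E'
from h import *
snap("scene","s54")
for t in("s49","s54"):
    f=np.load(f"pics/{t}.npz");P=cloud("scene",f["d"]);X,Y,Z=[P[...,i] for i in range(3)]
    q=P[(Z>.040)&(Z<.054)&(X>.56)&(X<.628)&(Y>.21)&(Y<.36)];c=q[:,0]+.058*(q[:,1]-.28);print(t,"plate",len(q),np.percentile(c,[10,50,90]).round(4))
    # knob of the slicer seen through hood / top-edge brightness profile
    uv=np.array([project("scene",[x-.058*(.30-.28),.30,.047]) for x in np.arange(.58,.64,.003)]);g=f["im"].astype(float).mean(2)
    print(np.round([np.mean([g[int(round(v)),int(round(u))] for u,v in [project("scene",[x-.058*(y-.28),y,.047]) for y in np.arange(.22,.35,.01)]]) for x in np.arange(.585,.635,.003)],0).astype(int).tolist())
s,im,d=snap("top","t54");P0=cloud("top",np.load("pics/top0.npy"));P=cloud("top",d)
for nm,r in dict(bowl=(.73,.88,-.17,-.02,.03),jar=(.48,.62,-.6,-.49,.06),pan=(.44,.62,.44,.62,.03)).items():
    for Q in(P0,P):
        m=(Q[...,0]>r[0])&(Q[...,0]<r[1])&(Q[...,1]>r[2])&(Q[...,1]<r[3])&(Q[...,2]>r[4]);print(nm,m.sum(),Q[m].mean(0).round(3))
m=(P[...,2]>.02)&(P[...,0]>.3)&(P[...,0]<.72)&(P[...,1]>-.46)&(P[...,1]<.09);c,l,st,_=cv2.connectedComponentsWithStats(m.astype(np.uint8))
for i in range(1,c):
    if st[i,4]>40:print(P[l==i].mean(0).round(3),st[i,4])
E
```

```text
s49 plate 196 [0.5852 0.5935 0.5972]
[114, 113, 107, 65, 45, 46, 73, 90, 91, 92, 98, 125, 127, 123, 125, 126, 120]
s54 plate 54 [0.5975 0.6004 0.6037]
[126, 121, 117, 112, 108, 111, 126, 121, 102, 95, 94, 94, 94, 94, 96, 115, 135]
bowl 257 [ 0.808 -0.093  0.046]
bowl 279 [ 0.809 -0.095  0.045]
jar 379 [ 0.552 -0.525  0.102]
jar 375 [ 0.552 -0.525  0.102]
pan 436 [0.531 0.521 0.053]
pan 448 [0.53  0.52  0.053]
[ 0.583 -0.393  0.034] 392
[ 0.42  -0.383  0.041] 400
[0.361 0.076 0.72 ] 856
```

The plate is about 7 mm farther in than before locking, so it has been drawn onto the seal. The bystanders have not moved, both binding slicers are on the tray, and the arm is clear. Handing in.

```bash
python3 -c "
from rig import hand_in
print(hand_in())"
```

```text
the job is handed in; nothing more can be done
None
```

I handed the job in: of the three slicers, the one sound one is folded flat in the drawer, which is shut with its cam lever at the stop, the two that bind are upright on the tray, and the bowl, pan and jar are unmoved.

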